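# Spacer into the bonding jig, tile held flush

## Task

The bonding jig on the blue mat has three bays, each with a sprung white tile facing a fixed metal fence, and only one of the gaps is wide enough for the black spacer that stands in the grey rest. Slide the spacer down into that gap, in the middle of the tile's width, until it stands on the bay's floor, and let go of it; then push that bay's tile from behind until the spacer is trapped upright and flush between tile and fence, and finish while still holding the tile pressed firmly (about 10 N or more), because it springs back when let go. Do not press the other two tiles, and leave the screwdriver, mug and case where they are.

Things in the scene. Friction and masses are not known exactly. Their poses are not given: they have to be found in the camera images.
- spacer_center (a point): centre, half-way up, of the loose black plastic spacer: an upright plate 12 mm thick (its x), 105 mm tall (z), 60 g. Lower 60 mm: 44 mm wide (y), the last 6 mm narrowed to 8 mm thick; upper 45 mm: a gripping tab 26 mm wide, 12 mm thick. A half turn about z makes no difference. It starts with its foot 6 mm above the table in the rest's slot.
- spacer: the same spacer; origin: centre of its foot, 52.5 mm below its centre
- rest: fixed low grey rest, 70 x 80 x 25 mm, in whose upward-open slot (15 mm wide, 19 mm deep, along its y) the spacer stands at the start; draw the spacer straight up; origin: centre of its underside
- bay_a: one of three aluminium bays side by side, 100 mm apart, fixed on the jig; which stands where varies. Origin: centre of the underside of its floor plate (140 x 90 x 8 mm), 12 mm above the table; z up, +x from tile to fence. Fence: fixed upright plate 60 mm wide (y), 12 mm thick, 60 mm tall over the floor, centred on y = 0, its face to the tile at x = +20 mm.
- tile_a_face (a point): centre of the face, looking at the fence, of this bay's upright white ceramic tile: 60 mm wide (bay y), 56 mm tall, 8 mm thick. Moves with the tile; lies 38 mm above the bay's origin and 50 mm above the table; the tile's top is 78 mm above the table. Gap between tile and fence = 20 mm minus this point's x in its bay's frame (the three bays differ, 7 to 18 mm); open above and at both y ends.
- tile_a (a joint): slide position of this bay's tile (m): 0 = sprung right back (start), growing as the tile is pressed to its fence (bay +x). A spring pushes back with 2 N at 0, rising by 250 N/m. To press, push the upright steel plate behind the tile: 50 mm wide, 56 mm tall, top level with the tile's, its outer face square to the bay's x, 38 mm behind the tile's face, free space before it.
- bay_b: one of three aluminium bays side by side, 100 mm apart, fixed on the jig; which stands where varies. Origin: centre of the underside of its floor plate (140 x 90 x 8 mm), 12 mm above the table; z up, +x from tile to fence. Fence: fixed upright plate 60 mm wide (y), 12 mm thick, 60 mm tall over the floor, centred on y = 0, its face to the tile at x = +20 mm.
- tile_b_face (a point): centre of the face, looking at the fence, of this bay's upright white ceramic tile: 60 mm wide (bay y), 56 mm tall, 8 mm thick. Moves with the tile; lies 38 mm above the bay's origin and 50 mm above the table; the tile's top is 78 mm above the table. Gap between tile and fence = 20 mm minus this point's x in its bay's frame (the three bays differ, 7 to 18 mm); open above and at both y ends.
- tile_b (a joint): slide position of this bay's tile (m): 0 = sprung right back (start), growing as the tile is pressed to its fence (bay +x). A spring pushes back with 2 N at 0, rising by 250 N/m. To press, push the upright steel plate behind the tile: 50 mm wide, 56 mm tall, top level with the tile's, its outer face square to the bay's x, 38 mm behind the tile's face, free space before it.
- bay_c: one of three aluminium bays side by side, 100 mm apart, fixed on the jig; which stands where varies. Origin: centre of the underside of its floor plate (140 x 90 x 8 mm), 12 mm above the table; z up, +x from tile to fence. Fence: fixed upright plate 60 mm wide (y), 12 mm thick, 60 mm tall over the floor, centred on y = 0, its face to the tile at x = +20 mm.
- tile_c_face (a point): centre of the face, looking at the fence, of this bay's upright white ceramic tile: 60 mm wide (bay y), 56 mm tall, 8 mm thick. Moves with the tile; lies 38 mm above the bay's origin and 50 mm above the table; the tile's top is 78 mm above the table. Gap between tile and fence = 20 mm minus this point's x in its bay's frame (the three bays differ, 7 to 18 mm); open above and at both y ends.
- tile_c (a joint): slide position of this bay's tile (m): 0 = sprung right back (start), growing as the tile is pressed to its fence (bay +x). A spring pushes back with 2 N at 0, rising by 250 N/m. To press, push the upright steel plate behind the tile: 50 mm wide, 56 mm tall, top level with the tile's, its outer face square to the bay's x, 38 mm behind the tile's face, free space before it.
- screwdriver: loose screwdriver lying on the mat beyond the jig, to be left alone; origin under its middle
- mug: loose white mug, 80 mm across, 95 mm tall, to be left alone; origin: centre of its underside
- case: loose grey rounded case, 70 x 150 x 45 mm, to be left alone; origin: centre of its underside
There are look-alikes about, which are no part of the job. Of the things like the spacer, leave any that is green; of the rest the smaller one is meant.

How it is judged:
By the outcome, as a careful person would: the job done as asked, in the order asked, and still so for the second after the job is handed in, while the arm keeps its last pose, push and grip.
It also fails if it takes over 51 s, if anything falls off the work surface, if the arm or the gripper's body presses on something with over 40 N, if the wrist force passes 120 N, or if a joint passes its speed limit or range.

## Robot

A 7-joint arm with a two-finger parallel gripper is mounted at the origin on the work surface. World frame = base frame: x ahead of the robot, y to its left, z up, the work surface at z = 0. Lengths are in m, angles in rad, forces in N, time in s.
With the tool pointing down it reaches from about 0.4 to 0.85 m from the base axis. Payload 4.5 kg.
Tool frame: the origin (TCP) lies at the very end of the fingers, on their centre line; the grasp point (between the pads) lies 19 mm behind it; z points along the fingers, x is the direction in which the jaws open and shut, and the axes are right-handed (so a half turn about z gives the same grasp; the last joint's range is limited). The gripper opens to 85 mm and grips with 20 to 120 N. Pads are 22 mm wide; open, the fingers measure 114 mm over their backs; the gripper's body (76 mm by 85 mm) begins 54 mm behind the grasp point. The pads swing forward as they close: fully open they stand 13 mm farther back than shut.
Start: joints at [-1.068, 0.689, -0.195, 1.565, 0.157, 0.902, -0.215], TCP at [0.282, 0.558, 0.231] pointing down, gripper open.
Joint ranges: [-3.01, 3.01], [-0.46, 2.08], [-1.47, 1.51], [0.13, 2.56], [-1, 4.14], [0.04, 2.09], [-2.66, 2.66]. Speed limits (rad/s): [2.57, 2.57, 3.14, 3.14, 3.14, 3.14, 3.14].

## Interface

Orientations are given as a unit quaternion [w, x, y, z].
In Python, from workcell import arm gives the robot as it stands.
- The arm moves only by the tool jog_arm, never from a script. Its argument "increments" is a list of rows, each an object of numbers: "jaw": the closure, from -1 (fully open) to 1 (shut), so that 0 is half open; "dx", "dy", "dz": the shift along the tool's x, y, z in m; "ax", "ay", "az": the turn, a rotation vector about the tool's x, y, z in degrees. In form: [{"jaw": .., "dx": .., "dy": .., "dz": .., "ax": .., "ay": .., "az": ..}, ...]. A call has exactly 10 rows; each row shifts and turns the commanded pose from where the row before left it, along the tool's axes as they then stand; what a row does not reach is not made up. A row lasts 1/12 s, in which the tool goes at most 41.7 mm and 7.16 degrees, less where a joint would pass 70% of its speed; a pose out of reach is approached as far as the arm can. A call is refused whole if a number of a shift passes 0.0417 or a number of a turn 7.16, either way. A call with a gripper value outside its range is refused whole. The fingers move at their own pace and stop on an object; "newtons" is the grip in N (left out, the last holds). Time passes only in rows, so rows that do not move let the fingers close, or fill a call up. It gives the time, the measured TCP pose, the force and the opening at its end, in the units of the state.
- arm.observe(): the state, without advancing time (a new reading comes with each control period).
- arm.camera(name): name is "scene" or "top" or "wrist"; returns (picture, depth): 480x640x3 uint8, red, green, blue; 480x640 float32, m along the optical axis (not along the pixel's ray), 0 where there is no reading.
- arm.get_calibration(name): a dict with "fx", "fy", "cx", "cy" (pixels), "k1" (the pictures are not rectified: a ray, as slopes to the right and down, at radius r is drawn at 1 + k1 r^2 times it, then the intrinsics apply), "cam_to_world" (4x4, takes a point from camera to world coordinates). Camera axes: x right, y up, looking along -z (the intrinsics and any distortion apply to the point x, -y, -z); pixel columns grow to the right and rows downward; lengths in m; the calibration is good to about 2 mm. A picture is of the moment at which its call begins: read the wrist's pose just before it. get_calibration takes no time and is no camera call; for the wrist camera it gives the pose at the moment of the call.
- arm.close_job(): hands the job in, once; it reports no verdict.
Trained networks look in the newest picture that a camera, given by its name, has taken for a name from the list of things; names that differ only in an ending like _2 or _b are one class to them, and where a whole thing is asked for, a point or a joint stands for the part that bears it (a point fixed in the world has none). Each returns a list of dicts, best first, with "p" (0 to 1); they miss things now and then, are a little off and sometimes report something else, mostly with a low value. They report only what shows in the picture. A call takes as long as a camera call. They do not tell look-alikes from the thing itself.
- arm.outline_of(camera, thing): "pixels" (480x640 bool, what is visible of it).
- arm.spot_point(camera, thing): "position" ([x, y, z] in m, in world coordinates, good to about 4 mm: a listed point, or the origin of a listed thing).
The state is a dict: "time": time; "q": joint angles; "joint_vel": joint speeds; "joint_efforts": joint torques, N m; "position": TCP position; "ee_rot": TCP orientation; "ft_force": force on the tool from outside, world axes, zero at the start; "ft_torque": the same for the moment, N m; "grip_width": opening from 0.0 (shut) to 1.0 (fully open).
Only numpy, scipy, OpenCV 4.12 (cv2) and the standard library are available. Lean on these libraries where they do the work, as an engineer would, in place of code of your own. Each camera call takes 0.05 s, during which the arm holds its last target. There are 200 camera calls.

## Working session

There is one attempt and no reset: what is moved stays moved. The work goes in short steps, Python scripts to look and compute and a tool call to move; the robot and the scene stay as the last step left them, time stands still between calls to the robot, and variables do not carry over. Pictures are saved under pics/ and viewed, about 8 in all and at most 12, crops included, and the job is handed in when it is done.

Besides the shell and the picture viewer there is one more tool, called after ">>>" by a JSON object that holds its "name" and its "arguments". jog_arm: Moves the arm, as the interface text tells. Its arguments: {"type":"object","properties":{"increments":{"type":"array","items":{"type":"object","properties":{"jaw":{"type":"number"},"dx":{"type":"number"},"dy":{"type":"number"},"dz":{"type":"number"},"ax":{"type":"number"},"ay":{"type":"number"},"az":{"type":"number"}}}},"newtons":{"type":"number"}},"required":["increments"]}

```bash
mkdir -p pics; ls; cat > h.py <<'E'
import numpy as np, cv2
from workcell import arm
def world(cam,u,v,d,c=None):
    c=c or arm.get_calibration(cam)
    x=(np.asarray(u,float)-c["cx"])/c["fx"]; y=(np.asarray(v,float)-c["cy"])/c["fy"]
    xu,yu=x.copy(),y.copy()
    for _ in range(8):
        s=1+c["k1"]*(xu**2+yu**2); xu=x/s; yu=y/s
    T=np.array(c["cam_to_world"])
    P=np.stack([xu*d,-yu*d,-np.asarray(d,float)],-1)
    return P@T[:3,:3].T+T[:3,3]
def cloud(cam):
    im,d=arm.camera(cam); c=arm.get_calibration(cam)
    v,u=np.mgrid[:480,:640]
    W=world(cam,u,v,d,c); W[d==0]=np.nan
    return im,W
def save(n,im): cv2.imwrite("pics/"+n+".png",im[...,::-1])
E
python3 - <<'E'
from h import *
s=arm.observe(); print({k:np.round(s[k],3).tolist() for k in s})
ims=[]
for c in ("scene","top"):
    im,W=cloud(c); save(c,im); np.save(c+"_W.npy",W); np.save(c+"_im.npy",im)
    for t in ("spacer_center","spacer","rest","bay_a","tile_a_face","screwdriver","mug","case"):
        print(c,t,[(round(r["p"],2),np.round(r["position"],3).tolist()) for r in arm.spot_point(c,t)])
    print(np.round(arm.get_calibration(c)["cam_to_world"],3).tolist())
E
```

```text
pics
{'time': 0.0, 'q': [-1.068, 0.69, -0.195, 1.566, 0.157, 0.903, -0.215], 'joint_vel': [-0.001, -0.001, 0.001, -0.001, 0.0, 0.001, 0.0], 'joint_efforts': [-0.0, -53.961, -1.267, -15.854, 0.009, 0.009, -0.0], 'position': [0.282, 0.557, 0.23], 'ee_rot': [0.001, 0.852, 0.524, -0.001], 'ft_force': [-0.327, -0.062, 0.982], 'ft_torque': [-0.012, -0.008, 0.045], 'grip_width': 0.998}
scene spacer_center [(0.97, [0.511, -0.369, 0.052]), (0.79, [0.601, -0.36, 0.067]), (0.75, [0.518, -0.256, 0.054])]
scene spacer [(0.7, [0.6, -0.356, -0.002]), (0.67, [0.511, -0.257, 0.01]), (0.64, [0.516, -0.369, -0.001]), (0.2, [0.516, -0.252, 0.056])]
scene rest [(0.58, [0.513, -0.252, -0.001])]
scene bay_a [(0.88, [0.595, 0.177, 0.008]), (0.88, [0.584, -0.028, 0.012]), (0.79, [0.587, 0.074, 0.013])]
scene tile_a_face [(0.8, [0.604, 0.174, 0.05])]
scene screwdriver [(0.7, [0.771, -0.01, 0.005])]
scene mug [(0.83, [0.728, -0.325, -0.004])]
scene case [(0.66, [0.534, 0.501, 0.001])]
[[0.261, -0.667, 0.698, 1.334], [0.965, 0.196, -0.175, -0.1], [-0.02, 0.719, 0.695, 0.793], [0.0, 0.0, 0.0, 1.0]]
top spacer_center [(0.7, [0.516, -0.254, 0.059]), (0.59, [0.511, -0.366, 0.055]), (0.58, [0.602, -0.36, 0.066])]
top spacer [(0.72, [0.515, -0.368, 0.001]), (0.58, [0.599, -0.36, 0.004]), (0.48, [0.513, -0.258, 0.012])]
top rest [(0.82, [0.512, -0.249, 0.002]), (0.67, [0.591, -0.029, 0.05])]
top bay_a [(0.9, [0.575, -0.025, 0.008]), (0.71, [0.589, 0.077, 0.016]), (0.61, [0.591, 0.173, 0.012]), (0.27, [0.513, -0.257, 0.009])]
top tile_a_face [(0.57, [0.602, 0.172, 0.048])]
top screwdriver [(0.84, [0.773, -0.008, -0.0])]
top mug []
top case [(0.84, [0.532, 0.5, -0.002]), (0.5, [0.591, -0.028, 0.05])]
[[-0.022, 0.996, -0.084, 0.479], [-1.0, -0.022, 0.01, 0.088], [0.008, 0.084, 0.996, 1.442], [0.0, 0.0, 0.0, 1.0]]
```

View pics/scene.png

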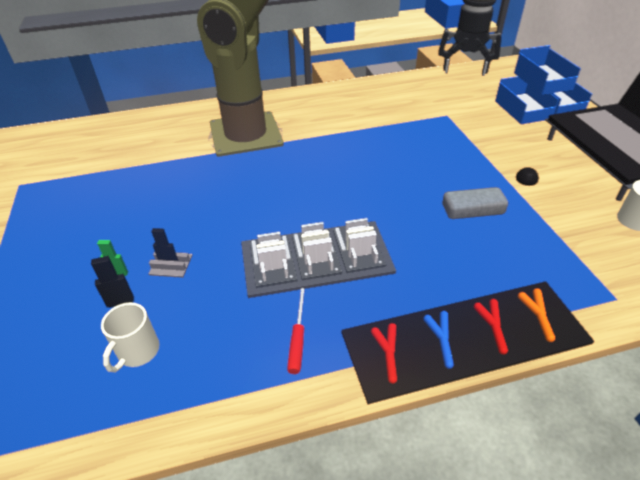

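View pics/top.png

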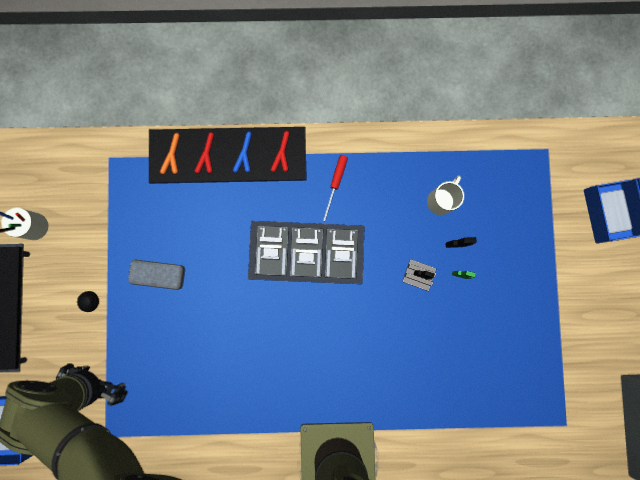

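Scene: three bays at about (270,257), (317,248) and (362,243), and the black spacer in its grey rest at (163,245). The green one is at (110,258) and a big black one at (115,282). In the top view the rest is at (422,275), and the bays (250–364, 222–283) have their fences on the far side or near side, still to be settled.

```bash
python3 - <<'E'
from h import *
from scipy.spatial.transform import Rotation as R
s=arm.observe()
q=np.array(s["ee_rot"]); T=np.eye(4); T[:3,:3]=R.from_quat(q[[1,2,3,0]]).as_matrix(); T[:3,3]=s["position"]
print(np.round(T,3).tolist())
c=arm.get_calibration("wrist"); print(c["fx"],c["fy"],c["k1"])
print(np.round(np.linalg.inv(T)@np.array(c["cam_to_world"]),3).tolist())
for n,lo,hi,box in (("jig",0.06,0.09,(0.45,0.75,-0.1,0.25)),("rest",0.015,0.032,(0.45,0.57,-0.32,-0.2)),("spacer",0.07,0.13,(0.45,0.57,-0.32,-0.2)),("jigplate",0.008,0.015,(0.45,0.75,-0.15,0.3))):
  for cam in ("top","scene"):
    W=np.load(cam+"_W.npy"); m=(W[...,2]>lo)&(W[...,2]<hi)&(W[...,0]>box[0])&(W[...,0]<box[1])&(W[...,1]>box[2])&(W[...,1]<box[3])
    P=W[m]; r=cv2.minAreaRect(P[:,:2].astype(np.float32)); print(n,cam,len(P),np.round(r[0],4),np.round(r[1],4),round(r[2],1),np.round(np.median(P[:,2]),4))
a=np.load("top_im.npy")[210:295,240:370]; b=np.load("scene_im.npy")[215:300,235:400]
save("crop",np.vstack([cv2.resize(a,(440,290),interpolation=3),cv2.resize(b,(440,260),interpolation=3)]))
E
```

```text
[[0.452, 0.892, 0.0, 0.282], [0.892, -0.452, 0.0, 0.558], [0.0, -0.0, -1.0, 0.231], [0.0, 0.0, 0.0, 1.0]]
361.6955831495073 361.6955831495073 0.013866874990918203
[[1.0, -0.0, 0.0, -0.001], [-0.0, -0.963, -0.269, -0.069], [0.0, 0.269, -0.963, -0.143], [0.0, 0.0, 0.0, 1.0]]
jig top 979 [0.5843 0.0751] [0.2581 0.0685] 86.2 0.0765
jig scene 1809 [0.5872 0.0751] [0.2599 0.0719] 86.4 0.0733
rest top 220 [ 0.5139 -0.2501] [0.0801 0.0402] 68.7 0.0245
rest scene 366 [ 0.5172 -0.2502] [0.0806 0.0401] 69.7 0.0229
spacer top 74 [ 0.513  -0.2513] [0.0375 0.0118] 70.4 0.108
spacer scene 221 [ 0.5155 -0.2524] [0.0268 0.0156] 72.2 0.094
jigplate top 1802 [0.6006 0.0727] [0.4415 0.2939] 88.7 0.0117
jigplate scene 2265 [0.6273 0.0726] [0.3297 0.2511] 86.2 0.0108
```

View pics/crop.png

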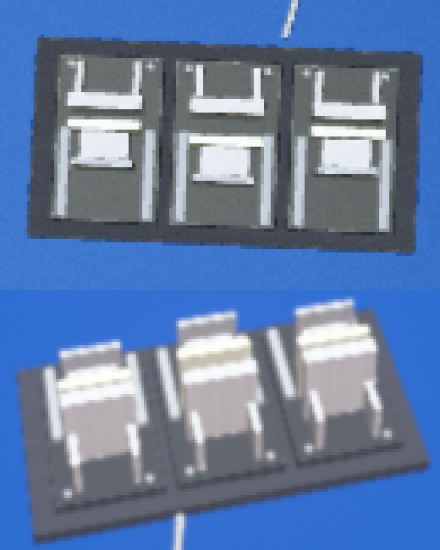

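The fences are on the far (+x) side. The middle bay (crop (225,120), y≈0.075) plainly has the widest gap, with the jig at about −4° yaw. I'll hover over it and measure with the wrist camera.

```bash
cat >> h.py <<'E'
from scipy.spatial.transform import Rotation as Rot
def pose():
    s=arm.observe(); q=np.array(s["ee_rot"]); return s,np.array(s["position"]),Rot.from_quat(q[[1,2,3,0]]).as_matrix()
def plan(p,yaw,N):
    """identical rows (shift, then turn) taking TCP to p, tool down, tool x at yaw deg"""
    s,p0,M=pose(); y0=np.degrees(np.arctan2(M[1,0],M[0,0]))
    y=(yaw-y0+180)%360-180; n=y/N
    A=sum(Rot.from_euler("z",y0+n*k,degrees=True).as_matrix() for k in range(N))
    A=A@np.diag([1,-1,-1.])
    d=np.linalg.solve(A,np.array(p)-p0)
    Mt=Rot.from_euler("z",yaw,degrees=True).as_matrix()@np.diag([1,-1,-1.])
    rv=np.degrees(Rot.from_matrix(M.T@Mt).as_rotvec())
    print("t %.2f"%s["time"],"p",np.round(p0,4),"yaw %.2f"%y0,"F",np.round(s["ft_force"],1),"grip %.3f"%s["grip_width"])
    print("rows",N,"d",np.round(d,5),"az/row %.3f"%(-n),"rv total",np.round(rv,2))
E
python3 -c "
from h import *
plan([.588,.074,.231],-3.8,20)"
```

```text
t 0.90 p [0.2824 0.5576 0.2313] yaw 63.14 F [ 0.3 -0.1  0.6] grip 1.001
rows 20 d [5.000e-04 3.029e-02 2.000e-05] az/row 3.347 rv total [-1.000e-02 -0.000e+00  6.694e+01]
```

>>> {"name": "jog_arm", "arguments": {"increments": [{"dx": 0.0005, "dy": 0.0303, "az": 3.347}, {"dx": 0.0005, "dy": 0.0303, "az": 3.347}, {"dx": 0.0005, "dy": 0.0303, "az": 3.347}, {"dx": 0.0005, "dy": 0.0303, "az": 3.347}, {"dx": 0.0005, "dy": 0.0303, "az": 3.347}, {"dx": 0.0005, "dy": 0.0303, "az": 3.347}, {"dx": 0.0005, "dy": 0.0303, "az": 3.347}, {"dx": 0.0005, "dy": 0.0303, "az": 3.347}, {"dx": 0.0005, "dy": 0.0303, "az": 3.347}, {"dx": 0.0005, "dy": 0.0303, "az": 3.347}]}}

```text
schema error: expected keys jaw, dx, dy, dz, ax, ay, az
```

>>> {"name": "jog_arm", "arguments": {"increments": [{"dx": 0.0005, "dy": 0.0303, "az": 3.347}, {"dx": 0.0005, "dy": 0.0303, "az": 3.347}, {"dx": 0.0005, "dy": 0.0303, "az": 3.347}, {"dx": 0.0005, "dy": 0.0303, "az": 3.347}, {"dx": 0.0005, "dy": 0.0303, "az": 3.347}, {"dx": 0.0005, "dy": 0.0303, "az": 3.347}, {"dx": 0.0005, "dy": 0.0303, "az": 3.347}, {"dx": 0.0005, "dy": 0.0303, "az": 3.347}, {"dx": 0.0005, "dy": 0.0303, "az": 3.347}, {"dx": 0.0005, "dy": 0.0303, "az": 3.347}]}}

```text
schema error: expected keys jaw, dx, dy, dz, ax, ay, az
```

>>> {"name": "jog_arm", "arguments": {"increments": [{}, {}, {}, {}, {}, {}, {}, {}, {}, {}]}}

```text
schema error: expected keys jaw, dx, dy, dz, ax, ay, az
```

```bash
python3 - <<'E'
from h import *
plan([.588,.074,.231],-3.8,10)
im,W=cloud("wrist"); save("w1",im); np.save("w1_W.npy",W); np.save("w1_im.npy",im)
for t in ("tile_a_face","bay_a"):
    print(t,[(round(r["p"],2),np.round(r["position"],4).tolist()) for r in arm.spot_point("wrist",t)])
E
```

```text
t 0.90 p [0.2824 0.5576 0.2313] yaw 63.14 F [ 0.3 -0.1  0.6] grip 1.001
rows 10 d [-7.700e-04  6.056e-02  3.000e-05] az/row 6.694 rv total [-1.000e-02 -0.000e+00  6.694e+01]
tile_a_face []
bay_a []
```

View pics/w1.png

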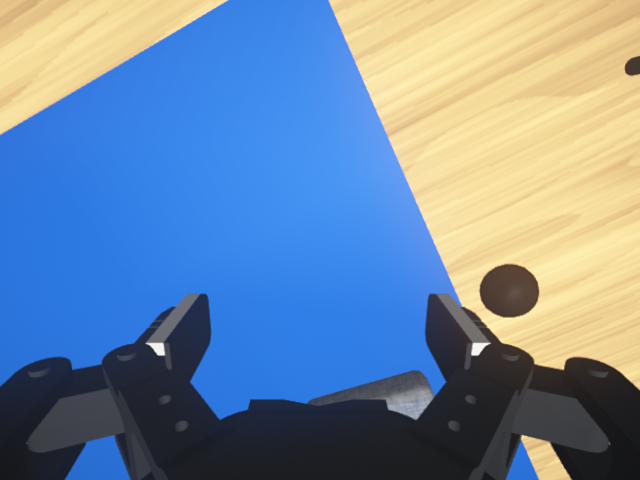

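That view shows only mat and fingers: the moves were refused because every row needs all the keys.

>>> {"name": "jog_arm", "arguments": {"increments": [{"jaw": -1, "dx": 0.0005, "dy": 0.0303, "dz": 0, "ax": 0, "ay": 0, "az": 3.347}, {"jaw": -1, "dx": 0.0005, "dy": 0.0303, "dz": 0, "ax": 0, "ay": 0, "az": 3.347}, {"jaw": -1, "dx": 0.0005, "dy": 0.0303, "dz": 0, "ax": 0, "ay": 0, "az": 3.347}, {"jaw": -1, "dx": 0.0005, "dy": 0.0303, "dz": 0, "ax": 0, "ay": 0, "az": 3.347}, {"jaw": -1, "dx": 0.0005, "dy": 0.0303, "dz": 0, "ax": 0, "ay": 0, "az": 3.347}, {"jaw": -1, "dx": 0.0005, "dy": 0.0303, "dz": 0, "ax": 0, "ay": 0, "az": 3.347}, {"jaw": -1, "dx": 0.0005, "dy": 0.0303, "dz": 0, "ax": 0, "ay": 0, "az": 3.347}, {"jaw": -1, "dx": 0.0005, "dy": 0.0303, "dz": 0, "ax": 0, "ay": 0, "az": 3.347}, {"jaw": -1, "dx": 0.0005, "dy": 0.0303, "dz": 0, "ax": 0, "ay": 0, "az": 3.347}, {"jaw": -1, "dx": 0.0005, "dy": 0.0303, "dz": 0, "ax": 0, "ay": 0, "az": 3.347}]}}

```text
time: 1.88
position: [0.5091, 0.3607, 0.2314]
ee_rot: [-0.0, 0.967, 0.255, 0.0]
ft_force: [0.1, 0.7, -0.3]
grip_width: 1.001
```

>>> {"name": "jog_arm", "arguments": {"increments": [{"jaw": -1, "dx": 0.0005, "dy": 0.0303, "dz": 0, "ax": 0, "ay": 0, "az": 3.347}, {"jaw": -1, "dx": 0.0005, "dy": 0.0303, "dz": 0, "ax": 0, "ay": 0, "az": 3.347}, {"jaw": -1, "dx": 0.0005, "dy": 0.0303, "dz": 0, "ax": 0, "ay": 0, "az": 3.347}, {"jaw": -1, "dx": 0.0005, "dy": 0.0303, "dz": 0, "ax": 0, "ay": 0, "az": 3.347}, {"jaw": -1, "dx": 0.0005, "dy": 0.0303, "dz": 0, "ax": 0, "ay": 0, "az": 3.347}, {"jaw": -1, "dx": 0.0005, "dy": 0.0303, "dz": 0, "ax": 0, "ay": 0, "az": 3.347}, {"jaw": -1, "dx": 0.0005, "dy": 0.0303, "dz": 0, "ax": 0, "ay": 0, "az": 3.347}, {"jaw": -1, "dx": 0.0005, "dy": 0.0303, "dz": 0, "ax": 0, "ay": 0, "az": 3.347}, {"jaw": -1, "dx": 0.0005, "dy": 0.0303, "dz": 0, "ax": 0, "ay": 0, "az": 3.347}, {"jaw": -1, "dx": 0.0005, "dy": 0.0303, "dz": 0, "ax": 0, "ay": 0, "az": 3.347}]}}

```text
time: 2.72
position: [0.5885, 0.0724, 0.2314]
ee_rot: [-0.0, 0.999, -0.035, 0.0]
ft_force: [0.8, -0.3, -0.3]
grip_width: 0.997
```

```bash
python3 - <<'E'
from h import *
for _ in range(4): arm.camera("wrist")
plan([.588,.074,.231],-3.8,10)
im,W=cloud("wrist"); save("w2",im); np.save("w1_W.npy",W); np.save("w1_im.npy",im)
for t in ("tile_a_face","bay_a"):
    print(t,[(round(r["p"],2),np.round(r["position"],4).tolist()) for r in arm.spot_point("wrist",t)])
E
```

```text
t 2.92 p [0.5882 0.0731 0.2314] yaw -3.89 F [-0.4  1.  -0.5] grip 1.000
rows 10 d [-3.e-05 -9.e-05  4.e-05] az/row -0.009 rv total [-0.01 -0.01 -0.09]
tile_a_face [(0.7, [0.603, 0.1727, 0.0504])]
bay_a [(0.8, [0.586, 0.0713, 0.0117]), (0.77, [0.5931, 0.1723, 0.0115]), (0.65, [0.5813, -0.0278, 0.0121])]
```

View pics/w2.png

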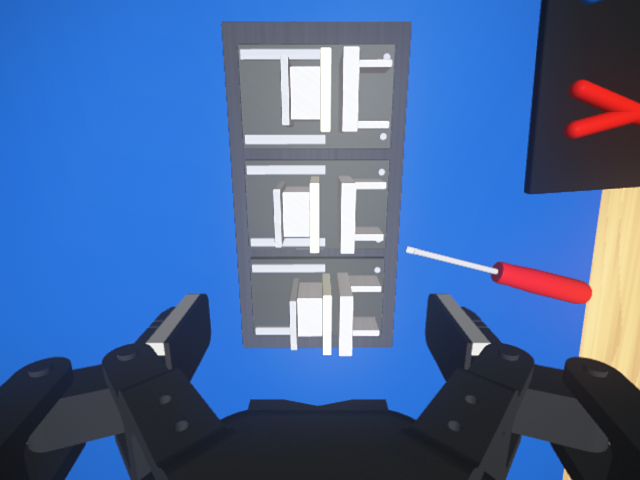

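The wrist view is good. The middle bay's tile top is at columns 309–320 and its fence top at 341–355 (rows 178–252), so its gap is the widest. Next I measure the edges.

```bash
python3 - <<'E'
from h import *
W=np.load("w1_W.npy"); im=np.load("w1_im.npy")
for r in (215,):
    for c in range(268,366,2): print(r,c,im[r,c].tolist(),np.round(W[r,c],4).tolist())
# top-surface rectangles of each tall piece
m=((W[...,2]>0.071)&(W[...,2]<0.088)&(W[...,0]>.5)&(W[...,0]<.65)&(W[...,1]>-.08)&(W[...,1]<.23)).astype(np.uint8)
n,l,st,ce=cv2.connectedComponentsWithStats(m)
for i in range(1,n):
    if st[i,4]<60: continue
    P=W[l==i]; R=cv2.minAreaRect(P[:,:2].astype(np.float32))
    print(st[i].tolist(),np.round(R[0],4),np.round(R[1],4),round(R[2],1),"z",np.round(np.median(P[:,2]),4))
E
```

```text
215 268 [120, 125, 132] [0.5368, 0.0702, 0.0208]
215 270 [122, 126, 133] [0.5387, 0.0701, 0.0205]
215 272 [118, 123, 129] [0.5407, 0.07, 0.0207]
215 274 [232, 233, 239] [0.5505, 0.0816, 0.0779]
215 276 [235, 239, 247] [0.5524, 0.0818, 0.0795]
215 278 [237, 240, 248] [0.5539, 0.0814, 0.0782]
215 280 [240, 238, 242] [0.5557, 0.0815, 0.0791]
215 282 [141, 140, 146] [0.5558, 0.0786, 0.0659]
215 284 [251, 252, 255] [0.5572, 0.0779, 0.0627]
215 286 [249, 250, 253] [0.5589, 0.0776, 0.062]
215 288 [248, 250, 253] [0.5607, 0.0774, 0.0617]
215 290 [250, 251, 253] [0.5626, 0.0777, 0.0635]
215 292 [251, 252, 254] [0.5642, 0.0772, 0.0616]
215 294 [251, 252, 254] [0.566, 0.0772, 0.0624]
215 296 [250, 251, 254] [0.5677, 0.077, 0.0617]
215 298 [250, 251, 254] [0.5696, 0.0773, 0.0637]
215 300 [250, 251, 254] [0.5713, 0.0769, 0.0623]
215 302 [250, 252, 254] [0.5731, 0.0771, 0.0641]
215 304 [250, 251, 253] [0.5748, 0.0765, 0.0618]
215 306 [249, 251, 253] [0.5766, 0.0767, 0.063]
215 308 [250, 251, 254] [0.5783, 0.0763, 0.0617]
215 310 [254, 254, 251] [0.5806, 0.0797, 0.0785]
215 312 [255, 255, 254] [0.5
[... 1212 characters left out ...]
6] [0.6306, 0.0639, 0.0196]
215 364 [125, 130, 136] [nan, nan, nan]
[341, 47, 18, 85, 1393] [0.6178 0.1744] [0.0593 0.0121] 86.6 z 0.0806
[320, 48, 11, 84, 913] [0.599  0.1755] [0.059  0.0078] 86.4 z 0.0786
[280, 55, 10, 70, 584] [0.5681 0.1778] [0.0492 0.0061] 86.5 z 0.0785
[340, 181, 16, 72, 1069] [0.6117 0.0753] [0.0597 0.0121] 86.3 z 0.0804
[309, 182, 10, 70, 641] [0.5834 0.0774] [0.059  0.0075] 86.3 z 0.0785
[273, 188, 10, 59, 462] [0.5528 0.0789] [0.0496 0.0063] 86.3 z 0.0783
[323, 292, 9, 63, 530] [ 0.5889 -0.0235] [0.0606 0.0073] 86.5 z 0.0785
[338, 292, 15, 64, 872] [ 0.6055 -0.0245] [0.0607 0.0122] 86.4 z 0.0805
[289, 297, 8, 54, 375] [ 0.5576 -0.0219] [0.0512 0.0061] 86.4 z 0.0784
```

Gaps are about 18.4 mm (middle), 8.9 mm and 6.7 mm, with yaw −3.6°. The middle bay's gap centre is at (0.5966, 0.0764). On to the rest.

```bash
python3 -c "
from h import *
plan([.514,-.251,.20],-20,10)"
```

```text
t 3.07 p [0.588  0.076  0.2312] yaw -3.62 F [-0.3  1.2 -0.1] grip 0.997
rows 10 d [-0.00103  0.03362  0.00312] az/row 1.638 rv total [-0.09  0.02 16.38]
```

>>> {"name": "jog_arm", "arguments": {"increments": [{"jaw": -1, "dx": -0.001, "dy": 0.0336, "dz": 0.0031, "ax": 0, "ay": 0, "az": 1.64}, {"jaw": -1, "dx": -0.001, "dy": 0.0336, "dz": 0.0031, "ax": 0, "ay": 0, "az": 1.64}, {"jaw": -1, "dx": -0.001, "dy": 0.0336, "dz": 0.0031, "ax": 0, "ay": 0, "az": 1.64}, {"jaw": -1, "dx": -0.001, "dy": 0.0336, "dz": 0.0031, "ax": 0, "ay": 0, "az": 1.64}, {"jaw": -1, "dx": -0.001, "dy": 0.0336, "dz": 0.0031, "ax": 0, "ay": 0, "az": 1.64}, {"jaw": -1, "dx": -0.001, "dy": 0.0336, "dz": 0.0031, "ax": 0, "ay": 0, "az": 1.64}, {"jaw": -1, "dx": -0.001, "dy": 0.0336, "dz": 0.0031, "ax": 0, "ay": 0, "az": 1.64}, {"jaw": -1, "dx": -0.001, "dy": 0.0336, "dz": 0.0031, "ax": 0, "ay": 0, "az": 1.64}, {"jaw": -1, "dx": -0.001, "dy": 0.0336, "dz": 0.0031, "ax": 0, "ay": 0, "az": 1.64}, {"jaw": -1, "dx": -0.001, "dy": 0.0336, "dz": 0.0031, "ax": 0, "ay": 0, "az": 1.64}]}}

```text
time: 3.9
position: [0.514, -0.2526, 0.2001]
ee_rot: [-0.0, 0.985, -0.174, 0.0]
ft_force: [0.9, -1.1, 0.9]
grip_width: 0.996
```

```bash
python3 - <<'E'
from h import *
for _ in range(4):
    arm.camera("wrist"); s,p,M=pose(); print(round(s["time"],2),np.round(p,4),np.round(np.degrees(np.arctan2(M[1,0],M[0,0])),2))
c=arm.get_calibration("wrist"); 
im,W=cloud("wrist"); save("w3",im); np.save("w3_W.npy",W)
s,p,M=pose(); print(np.round(p,4))
print([(round(r["p"],2),np.round(r["position"],4).tolist()) for r in arm.spot_point("wrist","spacer_center")])
c2=arm.get_calibration("wrist"); print(np.round(np.array(c2["cam_to_world"])[:3,3]-np.array(c["cam_to_world"])[:3,3],4))
for lo,hi in ((.1,.12),(.02,.03)):
    m=((W[...,2]>lo)&(W[...,2]<hi)&(abs(W[...,0]-.514)<.055)&(abs(W[...,1]+.251)<.06)).astype(np.uint8)
    n,l,st,ce=cv2.connectedComponentsWithStats(m)
    for i in range(1,n):
        if st[i,4]<60: continue
        P=W[l==i]; R=cv2.minAreaRect(P[:,:2].astype(np.float32))
        print(st[i].tolist(),np.round(R[0],4),np.round(R[1],4),round(R[2],1),"z",np.round(np.median(P[:,2]),4))
plan([.514,-.251,.076],-20,10)
E
```

```text
3.95 [ 0.5093 -0.2621  0.1999] -20.8
4.0 [ 0.5104 -0.259   0.2   ] -20.69
4.05 [ 0.5123 -0.2552  0.2001] -20.43
4.1 [ 0.5136 -0.2525  0.2001] -20.2
[ 0.5144 -0.251   0.2002]
[(0.95, [0.6016, -0.3603, 0.0687]), (0.9, [0.5089, -0.3647, 0.0539]), (0.69, [0.512, -0.252, 0.0547])]
[0.0007 0.0021 0.0002]
[309, 220, 19, 41, 698] [ 0.513  -0.2516] [0.0258 0.0118] 67.9 z 0.1113
[297, 167, 14, 88, 1138] [ 0.5016 -0.2444] [0.0799 0.0114] 68.9 z 0.0255
[327, 167, 14, 88, 1120] [ 0.5272 -0.2538] [0.0795 0.0117] 70.2 z 0.0255
t 4.20 p [ 0.5147 -0.2504  0.2002] yaw -19.99 F [ 0.7  0.1 -0.5] grip 0.995
rows 10 d [-4.000e-05  8.000e-05  1.242e-02] az/row 0.001 rv total [-0.1  -0.01  0.01]
```

View pics/w3.png

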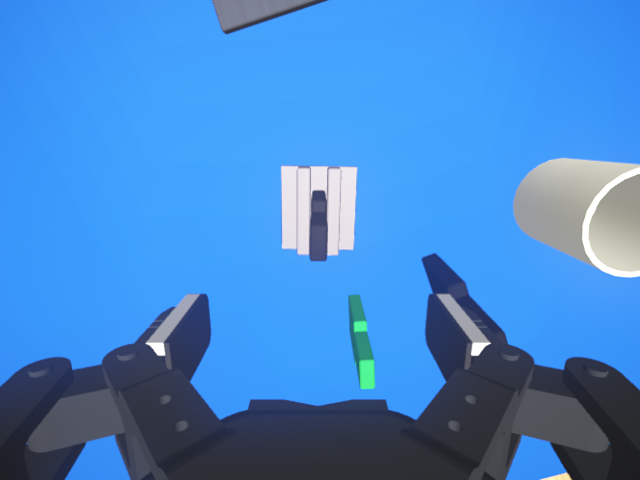

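The spacer stands in the rest at (318,225), between the fingers' line. The green one (362,340) and the larger black one (460,285) are clear. The arm was still settling in that picture, so I measure once more.

```bash
cat >> h.py <<'E'
def rects(W,lo,hi,c,r,k=60):
    m=((W[...,2]>lo)&(W[...,2]<hi)&(abs(W[...,0]-c[0])<r)&(abs(W[...,1]-c[1])<r)).astype(np.uint8)
    n,l,st,ce=cv2.connectedComponentsWithStats(m)
    for i in range(1,n):
        if st[i,4]<k: continue
        P=W[l==i]; R=cv2.minAreaRect(P[:,:2].astype(np.float32))
        print(st[i].tolist(),np.round(R[0],4),np.round(R[1],4),round(R[2],1),"z",np.round(np.median(P[:,2]),4))
E
python3 - <<'E'
from h import *
im,W=cloud("wrist")
rects(W,.1,.12,(.514,-.251),.055); rects(W,.02,.03,(.514,-.251),.055)
plan([.5135,-.2525,.078],-20.3,20)
E
```

```text
[309, 224, 18, 40, 705] [ 0.5124 -0.2528] [0.0255 0.0116] 69.8 z 0.1113
[296, 170, 14, 87, 1138] [ 0.5006 -0.2455] [0.0791 0.0119] 69.1 z 0.0254
[326, 170, 15, 88, 1126] [ 0.5259 -0.2554] [0.0798 0.012 ] 68.9 z 0.0255
t 4.25 p [ 0.5147 -0.2503  0.2003] yaw -19.97 F [-0.4  0.1  0.4] grip 0.997
rows 20 d [-2.00e-05  1.30e-04  6.11e-03] az/row 0.017 rv total [-0.1  -0.02  0.33]
```

>>> {"name": "jog_arm", "arguments": {"increments": [{"jaw": -1, "dx": -0.0012, "dy": 0.0022, "dz": 0.015, "ax": 0, "ay": 0, "az": 0.7}, {"jaw": -1, "dx": 0, "dy": 0, "dz": 0.015, "ax": 0, "ay": 0, "az": 0}, {"jaw": -1, "dx": 0, "dy": 0, "dz": 0.015, "ax": 0, "ay": 0, "az": 0}, {"jaw": -1, "dx": 0, "dy": 0, "dz": 0.015, "ax": 0, "ay": 0, "az": 0}, {"jaw": -1, "dx": 0, "dy": 0, "dz": 0.015, "ax": 0, "ay": 0, "az": 0}, {"jaw": -1, "dx": 0, "dy": 0, "dz": 0.015, "ax": 0, "ay": 0, "az": 0}, {"jaw": -1, "dx": 0, "dy": 0, "dz": 0.015, "ax": 0, "ay": 0, "az": 0}, {"jaw": -1, "dx": 0, "dy": 0, "dz": 0.01, "ax": 0, "ay": 0, "az": 0}, {"jaw": -1, "dx": 0, "dy": 0, "dz": 0.005, "ax": 0, "ay": 0, "az": 0}, {"jaw": -1, "dx": 0, "dy": 0, "dz": 0.002, "ax": 0, "ay": 0, "az": 0}]}}

```text
time: 5.08
position: [0.5117, -0.2533, 0.0776]
ee_rot: [-0.0, 0.984, -0.181, -0.0]
ft_force: [0.1, 0.3, -0.0]
grip_width: 1.0
```

>>> {"name": "jog_arm", "arguments": {"increments": [{"jaw": -1, "dx": 0, "dy": 0, "dz": 0, "ax": 0, "ay": 0, "az": 0}, {"jaw": -1, "dx": 0, "dy": 0, "dz": 0, "ax": 0, "ay": 0, "az": 0}, {"jaw": 1, "dx": 0, "dy": 0, "dz": 0, "ax": 0, "ay": 0, "az": 0}, {"jaw": 1, "dx": 0, "dy": 0, "dz": 0, "ax": 0, "ay": 0, "az": 0}, {"jaw": 1, "dx": 0, "dy": 0, "dz": 0, "ax": 0, "ay": 0, "az": 0}, {"jaw": 1, "dx": 0, "dy": 0, "dz": 0, "ax": 0, "ay": 0, "az": 0}, {"jaw": 1, "dx": 0, "dy": 0, "dz": 0, "ax": 0, "ay": 0, "az": 0}, {"jaw": 1, "dx": 0, "dy": 0, "dz": 0, "ax": 0, "ay": 0, "az": 0}, {"jaw": 1, "dx": 0, "dy": 0, "dz": 0, "ax": 0, "ay": 0, "az": 0}, {"jaw": 1, "dx": 0, "dy": 0, "dz": 0, "ax": 0, "ay": 0, "az": 0}], "newtons": 40}}

```text
time: 5.92
position: [0.5118, -0.2545, 0.0784]
ee_rot: [0.0, 0.983, -0.181, 0.0]
ft_force: [0.8, -0.8, 1.4]
grip_width: 0.138
```

>>> {"name": "jog_arm", "arguments": {"increments": [{"jaw": 1, "dx": 0, "dy": 0, "dz": 0, "ax": 0, "ay": 0, "az": 0}, {"jaw": 1, "dx": 0, "dy": 0, "dz": 0, "ax": 0, "ay": 0, "az": 0}, {"jaw": 1, "dx": 0, "dy": 0, "dz": 0, "ax": 0, "ay": 0, "az": 0}, {"jaw": 1, "dx": 0, "dy": 0, "dz": 0, "ax": 0, "ay": 0, "az": 0}, {"jaw": 1, "dx": 0, "dy": 0, "dz": 0, "ax": 0, "ay": 0, "az": 0}, {"jaw": 1, "dx": 0, "dy": 0, "dz": 0, "ax": 0, "ay": 0, "az": 0}, {"jaw": 1, "dx": 0, "dy": 0, "dz": 0, "ax": 0, "ay": 0, "az": 0}, {"jaw": 1, "dx": 0, "dy": 0, "dz": 0, "ax": 0, "ay": 0, "az": 0}, {"jaw": 1, "dx": 0, "dy": 0, "dz": 0, "ax": 0, "ay": 0, "az": 0}, {"jaw": 1, "dx": 0, "dy": 0, "dz": 0, "ax": 0, "ay": 0, "az": 0}]}}

```text
time: 6.75
position: [0.5118, -0.2545, 0.0784]
ee_rot: [0.0, 0.983, -0.181, 0.0]
ft_force: [0.9, -0.5, 2.6]
grip_width: 0.131
```

>>> {"name": "jog_arm", "arguments": {"increments": [{"jaw": 1, "dx": 0, "dy": 0, "dz": -0.003, "ax": 0, "ay": 0, "az": 0}, {"jaw": 1, "dx": 0, "dy": 0, "dz": -0.006, "ax": 0, "ay": 0, "az": 0}, {"jaw": 1, "dx": 0, "dy": 0, "dz": -0.012, "ax": 0, "ay": 0, "az": 0}, {"jaw": 1, "dx": 0, "dy": 0, "dz": -0.016, "ax": 0, "ay": 0, "az": 0}, {"jaw": 1, "dx": 0, "dy": 0, "dz": -0.018, "ax": 0, "ay": 0, "az": 0}, {"jaw": 1, "dx": 0, "dy": 0, "dz": -0.018, "ax": 0, "ay": 0, "az": 0}, {"jaw": 1, "dx": 0, "dy": 0, "dz": -0.017, "ax": 0, "ay": 0, "az": 0}, {"jaw": 1, "dx": 0, "dy": 0, "dz": -0.012, "ax": 0, "ay": 0, "az": 0}, {"jaw": 1, "dx": 0, "dy": 0, "dz": -0.006, "ax": 0, "ay": 0, "az": 0}, {"jaw": 1, "dx": 0, "dy": 0, "dz": -0.002, "ax": 0, "ay": 0, "az": 0}]}}

```text
time: 7.58
position: [0.5113, -0.2544, 0.1897]
ee_rot: [0.0, 0.983, -0.181, 0.0]
ft_force: [-0.3, -0.7, -1.1]
grip_width: 0.136
```

```bash
python3 - <<'E'
from h import *
plan([.5966,.0764,.19],-3.6,20)
E
```

```text
t 7.58 p [ 0.5113 -0.2544  0.1897] yaw -20.90 F [-0.3 -0.7 -1.1] grip 0.136
rows 20 d [ 5.300e-04 -1.714e-02 -1.000e-05] az/row -0.865 rv total [ 1.00e-02 -4.00e-02 -1.73e+01]
```

>>> {"name": "jog_arm", "arguments": {"increments": [{"jaw": 1, "dx": 0.0005, "dy": -0.0171, "dz": 0, "ax": 0, "ay": 0, "az": -0.865}, {"jaw": 1, "dx": 0.0005, "dy": -0.0171, "dz": 0, "ax": 0, "ay": 0, "az": -0.865}, {"jaw": 1, "dx": 0.0005, "dy": -0.0171, "dz": 0, "ax": 0, "ay": 0, "az": -0.865}, {"jaw": 1, "dx": 0.0005, "dy": -0.0171, "dz": 0, "ax": 0, "ay": 0, "az": -0.865}, {"jaw": 1, "dx": 0.0005, "dy": -0.0171, "dz": 0, "ax": 0, "ay": 0, "az": -0.865}, {"jaw": 1, "dx": 0.0005, "dy": -0.0171, "dz": 0, "ax": 0, "ay": 0, "az": -0.865}, {"jaw": 1, "dx": 0.0005, "dy": -0.0171, "dz": 0, "ax": 0, "ay": 0, "az": -0.865}, {"jaw": 1, "dx": 0.0005, "dy": -0.0171, "dz": 0, "ax": 0, "ay": 0, "az": -0.865}, {"jaw": 1, "dx": 0.0005, "dy": -0.0171, "dz": 0, "ax": 0, "ay": 0, "az": -0.865}, {"jaw": 1, "dx": 0.0005, "dy": -0.0171, "dz": 0, "ax": 0, "ay": 0, "az": -0.865}]}}

```text
time: 8.42
position: [0.5653, -0.0916, 0.1875]
ee_rot: [-0.0, 0.994, -0.106, -0.001]
ft_force: [-0.1, -0.4, -0.8]
grip_width: 0.135
```

>>> {"name": "jog_arm", "arguments": {"increments": [{"jaw": 1, "dx": 0.0005, "dy": -0.0171, "dz": 0, "ax": 0, "ay": 0, "az": -0.865}, {"jaw": 1, "dx": 0.0005, "dy": -0.0171, "dz": 0, "ax": 0, "ay": 0, "az": -0.865}, {"jaw": 1, "dx": 0.0005, "dy": -0.0171, "dz": 0, "ax": 0, "ay": 0, "az": -0.865}, {"jaw": 1, "dx": 0.0005, "dy": -0.0171, "dz": 0, "ax": 0, "ay": 0, "az": -0.865}, {"jaw": 1, "dx": 0.0005, "dy": -0.0171, "dz": 0, "ax": 0, "ay": 0, "az": -0.865}, {"jaw": 1, "dx": 0.0005, "dy": -0.0171, "dz": 0, "ax": 0, "ay": 0, "az": -0.865}, {"jaw": 1, "dx": 0.0005, "dy": -0.0171, "dz": 0, "ax": 0, "ay": 0, "az": -0.865}, {"jaw": 1, "dx": 0.0005, "dy": -0.0171, "dz": 0, "ax": 0, "ay": 0, "az": -0.865}, {"jaw": 1, "dx": 0.0005, "dy": -0.0171, "dz": 0, "ax": 0, "ay": 0, "az": -0.865}, {"jaw": 1, "dx": 0.0005, "dy": -0.0171, "dz": 0, "ax": 0, "ay": 0, "az": -0.865}]}}

```text
time: 9.25
position: [0.5949, 0.0764, 0.1874]
ee_rot: [0.0, 1.0, -0.031, -0.001]
ft_force: [0.6, -0.5, -0.2]
grip_width: 0.134
```

>>> {"name": "jog_arm", "arguments": {"increments": [{"jaw": 1, "dx": 0, "dy": 0, "dz": 0, "ax": 0, "ay": 0, "az": 0}, {"jaw": 1, "dx": 0, "dy": 0, "dz": 0, "ax": 0, "ay": 0, "az": 0}, {"jaw": 1, "dx": 0, "dy": 0, "dz": 0, "ax": 0, "ay": 0, "az": 0}, {"jaw": 1, "dx": 0, "dy": 0, "dz": 0, "ax": 0, "ay": 0, "az": 0}, {"jaw": 1, "dx": 0, "dy": 0, "dz": 0, "ax": 0, "ay": 0, "az": 0}, {"jaw": 1, "dx": 0, "dy": 0, "dz": 0, "ax": 0, "ay": 0, "az": 0}, {"jaw": 1, "dx": 0, "dy": 0, "dz": 0, "ax": 0, "ay": 0, "az": 0}, {"jaw": 1, "dx": 0, "dy": 0, "dz": 0, "ax": 0, "ay": 0, "az": 0}, {"jaw": 1, "dx": 0, "dy": 0, "dz": 0, "ax": 0, "ay": 0, "az": 0}, {"jaw": 1, "dx": 0, "dy": 0, "dz": 0, "ax": 0, "ay": 0, "az": 0}]}}

```text
time: 10.08
position: [0.596, 0.0757, 0.1883]
ee_rot: [-0.0, 1.0, -0.031, 0.0]
ft_force: [0.3, -0.5, -0.3]
grip_width: 0.138
```

```bash
python3 - <<'E'
from h import *
im,W=cloud("wrist"); save("w4",im); np.save("w4_W.npy",W); np.save("w4_im.npy",im)
plan([.5966,.0764,.19],-3.6,20)
rects(W,.071,.088,(.58,.075),.06)
E
```

```text
t 10.13 p [0.596  0.0758 0.1883] yaw -3.60 F [-0.2 -0.1 -0.3] grip 0.135
rows 20 d [ 3.e-05 -3.e-05 -8.e-05] az/row 0.000 rv total [-0.01 -0.    0.  ]
[297, 193, 12, 81, 702] [0.5838 0.0753] [0.0593 0.0079] 86.3 z 0.0785
[333, 193, 18, 82, 1391] [0.6118 0.0731] [0.0603 0.0121] 86.3 z 0.0805
[255, 200, 12, 68, 642] [0.553 0.077] [0.0499 0.0062] 86.5 z 0.0784
```

View pics/w4.png

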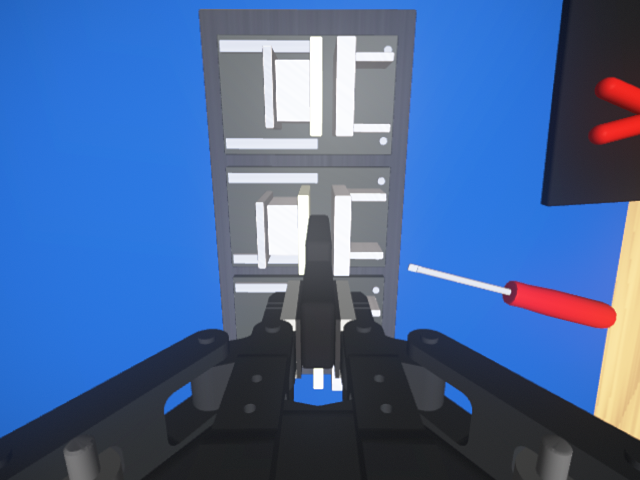

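The spacer hangs upright in the pads (columns 304–332, lowest corner near (318,215)), over the gap between tile (298–308) and fence (334–350). I now locate it in the point cloud relative to the gap.

```bash
python3 - <<'E'
from h import *
W=np.load("w4_W.npy"); im=np.load("w4_im.npy")
u=np.array([np.cos(np.radians(-3.6)),np.sin(np.radians(-3.6))]); v=np.array([-u[1],u[0]])
O=np.array([.5968,.0742])
for r in range(212,376,8):
    z=W[r,:,2]; ok=(z>.09)&(im[r].max(1)<95)&(abs(W[r,:,0]-.596)<.03); c=np.where(ok)[0]; c=c[(c>295)&(c<345)]
    if len(c)<3: continue
    P=W[r,c]; q=P[:,:2]-O
    print(r,c[[0,-1]],"bx",np.round([(q@u).min()*1e3,(q@u).max()*1e3],1),"by",np.round(np.median(q@v)*1e3,1),"z",np.round(np.median(P[:,2]),4))
E
```

```text
220 [309 328] bx [-7.1  3.5] by 25.0 z 0.1381
228 [309 329] bx [-6.7  3.6] by 24.8 z 0.1553
236 [307 329] bx [-7.3  2.9] by 24.9 z 0.1707
244 [306 330] bx [-7.5  3.1] by 23.2 z 0.1781
252 [306 330] bx [-7.6  3.1] by 19.7 z 0.1786
260 [306 330] bx [-7.6  3.2] by 15.8 z 0.1783
268 [306 331] bx [-7.3  3.4] by 15.8 z 0.1885
276 [304 332] bx [-7.8  3.5] by 15.9 z 0.1977
284 [300 335] bx [-9.4  4.5] by 15.8 z 0.2054
292 [299 336] bx [-9.4  4.6] by 15.8 z 0.2127
300 [298 337] bx [-9.5  4.5] by 15.8 z 0.2192
308 [297 338] bx [-9.4  4.6] by 13.7 z 0.2211
316 [296 339] bx [-9.5  4.7] by 11.0 z 0.2215
324 [297 339] bx [-9.   4.6] by 8.3 z 0.222
332 [296 344] bx [-9.4  5.5] by 5.1 z 0.2218
340 [296 344] bx [-9.5  5.3] by 2.1 z 0.2218
348 [296 344] bx [-9.5  5.3] by -0.9 z 0.2219
356 [296 344] bx [-9.6  5.7] by -4.1 z 0.2219
364 [296 344] bx [-9.6  5.6] by -7.2 z 0.2219
372 [297 344] bx [-9.3  5.6] by -6.9 z 0.2269
```

>>> {"name": "jog_arm", "arguments": {"increments": [{"jaw": 1, "dx": 0.001, "dy": 0.0014, "dz": 0, "ax": 0, "ay": 0, "az": 0}, {"jaw": 1, "dx": 0.0011, "dy": 0.0014, "dz": 0, "ax": 0, "ay": 0, "az": 0}, {"jaw": 1, "dx": 0, "dy": 0, "dz": 0.005, "ax": 0, "ay": 0, "az": 0}, {"jaw": 1, "dx": 0, "dy": 0, "dz": 0.008, "ax": 0, "ay": 0, "az": 0}, {"jaw": 1, "dx": 0, "dy": 0, "dz": 0.008, "ax": 0, "ay": 0, "az": 0}, {"jaw": 1, "dx": 0, "dy": 0, "dz": 0.004, "ax": 0, "ay": 0, "az": 0}, {"jaw": 1, "dx": 0, "dy": 0, "dz": 0, "ax": 0, "ay": 0, "az": 0}, {"jaw": 1, "dx": 0, "dy": 0, "dz": 0, "ax": 0, "ay": 0, "az": 0}, {"jaw": 1, "dx": 0, "dy": 0, "dz": 0, "ax": 0, "ay": 0, "az": 0}, {"jaw": 1, "dx": 0, "dy": 0, "dz": 0, "ax": 0, "ay": 0, "az": 0}]}}

```text
time: 10.97
position: [0.5982, 0.0729, 0.1636]
ee_rot: [-0.0, 1.0, -0.031, 0.0]
ft_force: [0.5, -0.4, -0.4]
grip_width: 0.135
```

```bash
cat >> h.py <<'E'
def spacer_in_bay(W,im,O,yaw=-3.6,zlo=.075):
    u=np.array([np.cos(np.radians(yaw)),np.sin(np.radians(yaw))]); v=np.array([-u[1],u[0]])
    Q=(W[...,:2]-O); bx=Q@u; by=Q@v; z=W[...,2]
    for r in range(180,360,8):
        c=np.where((z[r]>zlo)&(im[r].max(1)<95)&(abs(bx[r])<.02)&(abs(by[r])<.03))[0]
        if len(c)<3: continue
        print(r,c[[0,-1]],"bx",np.round([bx[r,c].min()*1e3,bx[r,c].max()*1e3],1),"by %.1f z %.4f"%(np.median(by[r,c])*1e3,np.median(z[r,c])))
E
python3 - <<'E'
from h import *
im,W=cloud("wrist"); save("w5",im)
plan([.5966,.0764,.19],-3.6,20)
rects(W,.071,.082,(.58,.075),.06)
spacer_in_bay(W,im,np.array([.5968,.0742]))
E
```

```text
t 11.02 p [0.5982 0.0729 0.1636] yaw -3.60 F [-0.5  0.1 -0.8] grip 0.131
rows 20 d [-9.00e-05 -1.70e-04 -1.32e-03] az/row 0.000 rv total [-0.02 -0.04  0.  ]
[291, 195, 14, 85, 1041] [0.5839 0.0764] [0.057  0.0081] 86.3 z 0.0785
[331, 195, 20, 88, 1529] [0.6119 0.0743] [0.0577 0.0121] 86.1 z 0.0806
[245, 202, 14, 75, 804] [0.553  0.0769] [0.05   0.0064] 86.2 z 0.0784
220 [309 328] bx [-4.7  5.9] by 22.2 z 0.1134
228 [308 329] bx [-4.8  6. ] by 22.1 z 0.1310
236 [306 330] bx [-5.5  6. ] by 22.1 z 0.1460
244 [305 330] bx [-5.6  5.5] by 20.5 z 0.1534
252 [305 330] bx [-5.6  5.6] by 16.9 z 0.1536
260 [306 330] bx [-5.2  5.6] by 13.2 z 0.1538
268 [305 330] bx [-5.4  5.3] by 13.0 z 0.1636
276 [305 331] bx [-5.1  5.4] by 13.2 z 0.1731
284 [300 335] bx [-7.  7.] by 13.0 z 0.1807
292 [275 361] bx [-17.2  17.5] by 12.6 z 0.1870
300 [269 367] bx [-18.6  18.9] by 9.7 z 0.1876
308 [266 369] bx [-19.2  18.9] by 10.0 z 0.1945
316 [263 372] bx [-19.2  19.1] by 7.8 z 0.1959
324 [257 377] bx [-18.8  18.3] by 10.3 z 0.2058
332 [252 383] bx [-19.6  19.3] by 10.2 z 0.2105
340 [249 386] bx [-19.8  19.6] by 10.2 z 0.2149
348 [247 388] bx [-19.5  19.1] by 10.2 z 0.2188
356 [237 398] bx [-19.4  19.3] by 15.2 z 0.2301
```

The spacer is within 0.3 mm of the gap centre in both axes, so I go down.

>>> {"name": "jog_arm", "arguments": {"increments": [{"jaw": 1, "dx": 0, "dy": 0, "dz": 0.004, "ax": 0, "ay": 0, "az": 0}, {"jaw": 1, "dx": 0, "dy": 0, "dz": 0.007, "ax": 0, "ay": 0, "az": 0}, {"jaw": 1, "dx": 0, "dy": 0, "dz": 0.007, "ax": 0, "ay": 0, "az": 0}, {"jaw": 1, "dx": 0, "dy": 0, "dz": 0.007, "ax": 0, "ay": 0, "az": 0}, {"jaw": 1, "dx": 0, "dy": 0, "dz": 0.007, "ax": 0, "ay": 0, "az": 0}, {"jaw": 1, "dx": 0, "dy": 0, "dz": 0.008, "ax": 0, "ay": 0, "az": 0}, {"jaw": 1, "dx": 0, "dy": 0, "dz": 0.008, "ax": 0, "ay": 0, "az": 0}, {"jaw": 1, "dx": 0, "dy": 0, "dz": 0.008, "ax": 0, "ay": 0, "az": 0}, {"jaw": 1, "dx": 0, "dy": 0, "dz": 0.007, "ax": 0, "ay": 0, "az": 0}, {"jaw": 1, "dx": 0, "dy": 0, "dz": 0.004, "ax": 0, "ay": 0, "az": 0}]}}

```text
time: 11.85
position: [0.5974, 0.0728, 0.095]
ee_rot: [0.0, 1.0, -0.031, -0.001]
ft_force: [0.5, 0.2, -0.8]
grip_width: 0.135
```

>>> {"name": "jog_arm", "arguments": {"increments": [{"jaw": 1, "dx": 0, "dy": 0, "dz": 0, "ax": 0, "ay": 0, "az": 0}, {"jaw": 1, "dx": 0, "dy": 0, "dz": 0, "ax": 0, "ay": 0, "az": 0}, {"jaw": 1, "dx": 0, "dy": 0, "dz": 0, "ax": 0, "ay": 0, "az": 0}, {"jaw": 1, "dx": 0, "dy": 0, "dz": 0.001, "ax": 0, "ay": 0, "az": 0}, {"jaw": 1, "dx": 0, "dy": 0, "dz": 0.001, "ax": 0, "ay": 0, "az": 0}, {"jaw": 1, "dx": 0, "dy": 0, "dz": 0.001, "ax": 0, "ay": 0, "az": 0}, {"jaw": 1, "dx": 0, "dy": 0, "dz": 0, "ax": 0, "ay": 0, "az": 0}, {"jaw": 1, "dx": 0, "dy": 0, "dz": 0, "ax": 0, "ay": 0, "az": 0}, {"jaw": 1, "dx": 0, "dy": 0, "dz": 0, "ax": 0, "ay": 0, "az": 0}, {"jaw": 1, "dx": 0, "dy": 0, "dz": 0, "ax": 0, "ay": 0, "az": 0}]}}

```text
time: 12.68
position: [0.598, 0.0729, 0.0933]
ee_rot: [-0.0, 1.0, -0.031, 0.0]
ft_force: [-0.1, 0.3, -0.7]
grip_width: 0.131
```

>>> {"name": "jog_arm", "arguments": {"increments": [{"jaw": 1, "dx": 0, "dy": 0, "dz": 0.0005, "ax": 0, "ay": 0, "az": 0}, {"jaw": 1, "dx": 0, "dy": 0, "dz": 0.0005, "ax": 0, "ay": 0, "az": 0}, {"jaw": 1, "dx": 0, "dy": 0, "dz": 0.0005, "ax": 0, "ay": 0, "az": 0}, {"jaw": 1, "dx": 0, "dy": 0, "dz": 0, "ax": 0, "ay": 0, "az": 0}, {"jaw": 1, "dx": 0, "dy": 0, "dz": 0, "ax": 0, "ay": 0, "az": 0}, {"jaw": 1, "dx": 0, "dy": 0, "dz": 0, "ax": 0, "ay": 0, "az": 0}, {"jaw": 1, "dx": 0, "dy": 0, "dz": 0, "ax": 0, "ay": 0, "az": 0}, {"jaw": 1, "dx": 0, "dy": 0, "dz": 0, "ax": 0, "ay": 0, "az": 0}, {"jaw": 1, "dx": 0, "dy": 0, "dz": 0, "ax": 0, "ay": 0, "az": 0}, {"jaw": 1, "dx": 0, "dy": 0, "dz": 0, "ax": 0, "ay": 0, "az": 0}]}}

```text
time: 13.52
position: [0.5981, 0.0729, 0.0924]
ee_rot: [-0.0, 1.0, -0.031, 0.0]
ft_force: [-1.5, 0.7, 5.1]
grip_width: 0.136
```

```bash
python3 - <<'E'
from h import *
im,W=cloud("wrist"); save("w6",im)
plan([.598,.0729,.092],-3.6,20)
rects(W,.071,.082,(.58,.075),.06)
spacer_in_bay(W,im,np.array([.5968,.0742]))
E
```

```text
t 13.57 p [0.5981 0.0729 0.0924] yaw -3.60 F [-0.5 -0.5  5.4] grip 0.138
rows 20 d [-0.e+00 -0.e+00  2.e-05] az/row -0.000 rv total [-0.01 -0.03 -0.  ]
[281, 218, 19, 73, 1159] [0.5847 0.0882] [0.0334 0.0081] 86.3 z 0.0785
[337, 218, 29, 75, 1817] [0.6127 0.0866] [0.033  0.0122] 86.2 z 0.0805
[215, 229, 22, 104, 1648] [0.5531 0.0766] [0.0508 0.0065] 85.9 z 0.0783
[305, 234, 27, 19, 241] [0.598  0.0942] [0.0118 0.0056] 5.1 z 0.0791
236 [310 325] bx [-3.6  3.3] by 22.3 z 0.0754
244 [305 331] bx [-5.8  5.9] by 20.4 z 0.0819
252 [305 330] bx [-5.8  5.4] by 16.8 z 0.0823
260 [305 330] bx [-5.8  5.5] by 13.2 z 0.0829
268 [304 331] bx [-6.   5.7] by 13.1 z 0.0928
276 [303 332] bx [-6.1  5.7] by 13.1 z 0.1018
284 [300 336] bx [-7.1  7.2] by 12.9 z 0.1094
292 [282 337] bx [-14.6   7.2] by 12.9 z 0.1167
300 [269 367] bx [-19.   18.9] by 9.7 z 0.1165
308 [267 369] bx [-18.9  18.9] by 9.9 z 0.1231
316 [263 372] bx [-19.3  19.1] by 7.8 z 0.1249
324 [257 378] bx [-19.   18.6] by 10.3 z 0.1348
332 [252 383] bx [-19.8  19.1] by 10.1 z 0.1392
340 [249 386] bx [-19.7  19.2] by 10.2 z 0.1437
348 [247 388] bx [-19.4  19.1] by 10.1 z 0.1475
356 [237 398] bx [-19.5  19.1] by 15.0 z 0.1587
```

Contact came at 5 N and TCP z 0.0924, exactly where the floor should be, and the spacer is centred. Release, then lift.

>>> {"name": "jog_arm", "arguments": {"increments": [{"jaw": 1, "dx": 0, "dy": 0, "dz": -0.0004, "ax": 0, "ay": 0, "az": 0}, {"jaw": 1, "dx": 0, "dy": 0, "dz": 0, "ax": 0, "ay": 0, "az": 0}, {"jaw": 0.4, "dx": 0, "dy": 0, "dz": 0, "ax": 0, "ay": 0, "az": 0}, {"jaw": 0.4, "dx": 0, "dy": 0, "dz": 0, "ax": 0, "ay": 0, "az": 0}, {"jaw": 0.4, "dx": 0, "dy": 0, "dz": 0, "ax": 0, "ay": 0, "az": 0}, {"jaw": 0.1, "dx": 0, "dy": 0, "dz": 0, "ax": 0, "ay": 0, "az": 0}, {"jaw": 0, "dx": 0, "dy": 0, "dz": 0, "ax": 0, "ay": 0, "az": 0}, {"jaw": 0, "dx": 0, "dy": 0, "dz": 0, "ax": 0, "ay": 0, "az": 0}, {"jaw": 0, "dx": 0, "dy": 0, "dz": 0, "ax": 0, "ay": 0, "az": 0}, {"jaw": 0, "dx": 0, "dy": 0, "dz": 0, "ax": 0, "ay": 0, "az": 0}]}}

```text
time: 14.4
position: [0.5979, 0.0729, 0.0922]
ee_rot: [-0.0, 1.0, -0.031, 0.0]
ft_force: [0.3, 1.1, -0.4]
grip_width: 0.502
```

>>> {"name": "jog_arm", "arguments": {"increments": [{"jaw": 0, "dx": 0, "dy": 0, "dz": -0.003, "ax": 0, "ay": 0, "az": 0}, {"jaw": 0, "dx": 0, "dy": 0, "dz": -0.006, "ax": 0, "ay": 0, "az": 0}, {"jaw": 0, "dx": 0, "dy": 0, "dz": -0.012, "ax": 0, "ay": 0, "az": 0}, {"jaw": 0, "dx": 0, "dy": 0, "dz": -0.016, "ax": 0, "ay": 0, "az": 0}, {"jaw": 0, "dx": 0, "dy": 0, "dz": -0.018, "ax": 0, "ay": 0, "az": 0}, {"jaw": 0, "dx": 0, "dy": 0, "dz": -0.018, "ax": 0, "ay": 0, "az": 0}, {"jaw": 0, "dx": 0, "dy": 0, "dz": -0.015, "ax": 0, "ay": 0, "az": 0}, {"jaw": 0, "dx": 0, "dy": 0, "dz": -0.008, "ax": 0, "ay": 0, "az": 0}, {"jaw": 0, "dx": 0, "dy": 0, "dz": -0.004, "ax": 0, "ay": 0, "az": 0}, {"jaw": 0, "dx": 0, "dy": 0, "dz": 0, "ax": 0, "ay": 0, "az": 0}]}}

```text
time: 15.23
position: [0.5984, 0.073, 0.1934]
ee_rot: [-0.0, 1.0, -0.031, 0.001]
ft_force: [0.4, 0.4, -0.1]
grip_width: 0.5
```

```bash
python3 - <<'E'
from h import *
for _ in range(3): arm.camera("wrist")
im,W=cloud("wrist"); save("w7",im); np.save("w7_W.npy",W)
plan([.475,.0817,.2],-93.6,20)
rects(W,.071,.082,(.58,.075),.06)
rects(W,.115,.14,(.597,.075),.03)
spacer_in_bay(W,im,np.array([.5968,.0742]),zlo=.084)
E
```

```text
t 15.43 p [0.5972 0.0728 0.1913] yaw -3.59 F [-0.2 -0.2  0.3] grip 0.504
rows 20 d [-0.00504  0.00457 -0.00044] az/row 4.500 rv total [1.000e-01 7.000e-02 9.001e+01]
[296, 189, 12, 80, 898] [0.5838 0.0751] [0.0597 0.008 ] 86.3 z 0.0783
[331, 189, 18, 81, 1322] [0.6117 0.0735] [0.0596 0.012 ] 86.5 z 0.0804
[254, 195, 12, 68, 634] [0.553  0.0768] [0.05   0.0063] 86.4 z 0.0782
[312, 199, 17, 17, 92] [0.5984 0.0914] [0.0103 0.0115] 87.0 z 0.0807
[312, 225, 20, 44, 845] [0.5981 0.0747] [0.0257 0.0118] 86.5 z 0.1253
220 [313 329] bx [-4.2  6.5] by 13.1 z 0.1022
228 [313 330] bx [-3.9  6.5] by 13.1 z 0.1235
236 [313 330] bx [-3.8  6.4] by 8.7 z 0.1257
244 [313 331] bx [-3.8  7. ] by 3.6 z 0.1255
252 [314 330] bx [-3.3  6.5] by -1.5 z 0.1253
260 [313 330] bx [-3.9  6.5] by -6.5 z 0.1256
268 [314 329] bx [-3.3  6. ] by -11.9 z 0.1251
356 [239 404] bx [-19.9  20. ] by 15.2 z 0.2579
```

View pics/w7.png

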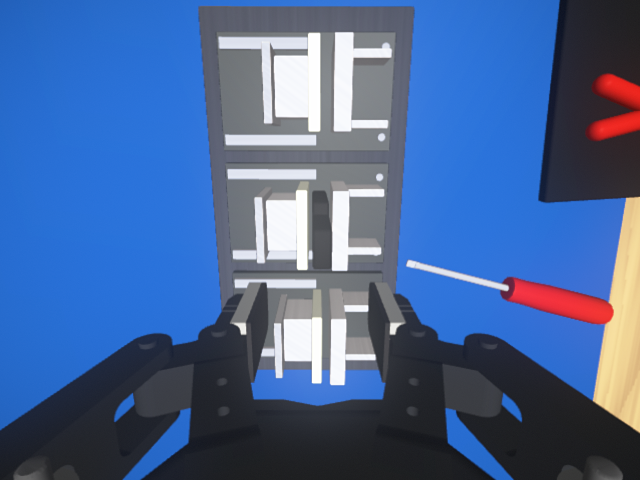

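The spacer stands upright in the middle bay's gap (313–330, 190–268). Its top is at z 0.125 as required, it is 0.6 mm off the middle of the width, and the tile has not moved. Now I turn the tool 90° (camera towards the robot), back off behind the plate and shut the jaws.

```bash
python3 - <<'E'
from h import *
plan([.500,.0803,.19],86.4,20)
E
```

```text
t 15.43 p [0.5972 0.0728 0.1913] yaw -3.59 F [-0.2 -0.2  0.3] grip 0.504
rows 20 d [-3.92e-03 -3.73e-03  6.00e-05] az/row -4.500 rv total [-7.000e-02  1.000e-01 -8.999e+01]
```

>>> {"name": "jog_arm", "arguments": {"increments": [{"jaw": 1, "dx": -0.0039, "dy": -0.0037, "dz": 0, "ax": 0, "ay": 0, "az": -4.5}, {"jaw": 1, "dx": -0.0039, "dy": -0.0037, "dz": 0, "ax": 0, "ay": 0, "az": -4.5}, {"jaw": 1, "dx": -0.0039, "dy": -0.0037, "dz": 0, "ax": 0, "ay": 0, "az": -4.5}, {"jaw": 1, "dx": -0.0039, "dy": -0.0037, "dz": 0, "ax": 0, "ay": 0, "az": -4.5}, {"jaw": 1, "dx": -0.0039, "dy": -0.0037, "dz": 0, "ax": 0, "ay": 0, "az": -4.5}, {"jaw": 1, "dx": -0.0039, "dy": -0.0037, "dz": 0, "ax": 0, "ay": 0, "az": -4.5}, {"jaw": 1, "dx": -0.0039, "dy": -0.0037, "dz": 0, "ax": 0, "ay": 0, "az": -4.5}, {"jaw": 1, "dx": -0.0039, "dy": -0.0037, "dz": 0, "ax": 0, "ay": 0, "az": -4.5}, {"jaw": 1, "dx": -0.0039, "dy": -0.0037, "dz": 0, "ax": 0, "ay": 0, "az": -4.5}, {"jaw": 1, "dx": -0.0039, "dy": -0.0037, "dz": 0, "ax": 0, "ay": 0, "az": -4.5}]}}

```text
time: 16.27
position: [0.5505, 0.0966, 0.1914]
ee_rot: [-0.0, 0.935, 0.355, -0.001]
ft_force: [0.2, -0.2, 0.5]
grip_width: -0.001
```

>>> {"name": "jog_arm", "arguments": {"increments": [{"jaw": 1, "dx": -0.0039, "dy": -0.0037, "dz": 0, "ax": 0, "ay": 0, "az": -4.5}, {"jaw": 1, "dx": -0.0039, "dy": -0.0037, "dz": 0, "ax": 0, "ay": 0, "az": -4.5}, {"jaw": 1, "dx": -0.0039, "dy": -0.0037, "dz": 0, "ax": 0, "ay": 0, "az": -4.5}, {"jaw": 1, "dx": -0.0039, "dy": -0.0037, "dz": 0, "ax": 0, "ay": 0, "az": -4.5}, {"jaw": 1, "dx": -0.0039, "dy": -0.0037, "dz": 0, "ax": 0, "ay": 0, "az": -4.5}, {"jaw": 1, "dx": -0.0039, "dy": -0.0037, "dz": 0, "ax": 0, "ay": 0, "az": -4.5}, {"jaw": 1, "dx": -0.0039, "dy": -0.0037, "dz": 0, "ax": 0, "ay": 0, "az": -4.5}, {"jaw": 1, "dx": -0.0039, "dy": -0.0037, "dz": 0, "ax": 0, "ay": 0, "az": -4.5}, {"jaw": 1, "dx": -0.0039, "dy": -0.0037, "dz": 0, "ax": 0, "ay": 0, "az": -4.5}, {"jaw": 1, "dx": -0.0039, "dy": -0.0037, "dz": 0, "ax": 0, "ay": 0, "az": -4.5}]}}

```text
time: 17.1
position: [0.5007, 0.08, 0.1915]
ee_rot: [-0.0, 0.728, 0.686, -0.001]
ft_force: [0.4, -0.7, -0.1]
grip_width: 0.002
```

```bash
python3 - <<'E'
from h import *
for _ in range(4): arm.camera("wrist")
plan([.500,.0803,.052],86.4,10)
E
```

```text
t 17.30 p [0.5014 0.0802 0.1918] yaw 86.26 F [-0.2 -0.5 -0.3] grip 0.001
rows 10 d [ 0.      -0.00014  0.01398] az/row -0.014 rv total [-0.04 -0.02 -0.14]
```

>>> {"name": "jog_arm", "arguments": {"increments": [{"jaw": 1, "dx": 0, "dy": -0.001, "dz": 0.016, "ax": 0, "ay": 0, "az": 0}, {"jaw": 1, "dx": 0, "dy": 0, "dz": 0.016, "ax": 0, "ay": 0, "az": 0}, {"jaw": 1, "dx": 0, "dy": 0, "dz": 0.016, "ax": 0, "ay": 0, "az": 0}, {"jaw": 1, "dx": 0, "dy": 0, "dz": 0.016, "ax": 0, "ay": 0, "az": 0}, {"jaw": 1, "dx": 0, "dy": 0, "dz": 0.016, "ax": 0, "ay": 0, "az": 0}, {"jaw": 1, "dx": 0, "dy": 0, "dz": 0.016, "ax": 0, "ay": 0, "az": 0}, {"jaw": 1, "dx": 0, "dy": 0, "dz": 0.016, "ax": 0, "ay": 0, "az": 0}, {"jaw": 1, "dx": 0, "dy": 0, "dz": 0.014, "ax": 0, "ay": 0, "az": 0}, {"jaw": 1, "dx": 0, "dy": 0, "dz": 0.01, "ax": 0, "ay": 0, "az": 0}, {"jaw": 1, "dx": 0, "dy": 0, "dz": 0.004, "ax": 0, "ay": 0, "az": 0}]}}

```text
time: 18.13
position: [0.5001, 0.0805, 0.0507]
ee_rot: [-0.0, 0.729, 0.684, -0.001]
ft_force: [-0.4, -0.4, 1.2]
grip_width: 0.003
```

>>> {"name": "jog_arm", "arguments": {"increments": [{"jaw": 1, "dx": 0, "dy": 0, "dz": 0, "ax": 0, "ay": 0, "az": 0}, {"jaw": 1, "dx": 0, "dy": 0, "dz": 0, "ax": 0, "ay": 0, "az": 0}, {"jaw": 1, "dx": 0, "dy": 0, "dz": 0, "ax": 0, "ay": 0, "az": 0}, {"jaw": 1, "dx": 0, "dy": 0.005, "dz": 0, "ax": 0, "ay": 0, "az": 0}, {"jaw": 1, "dx": 0, "dy": 0.005, "dz": 0, "ax": 0, "ay": 0, "az": 0}, {"jaw": 1, "dx": 0, "dy": 0.005, "dz": 0, "ax": 0, "ay": 0, "az": 0}, {"jaw": 1, "dx": 0, "dy": 0.005, "dz": 0, "ax": 0, "ay": 0, "az": 0}, {"jaw": 1, "dx": 0, "dy": 0.005, "dz": 0, "ax": 0, "ay": 0, "az": 0}, {"jaw": 1, "dx": 0, "dy": 0.004, "dz": 0, "ax": 0, "ay": 0, "az": 0}, {"jaw": 1, "dx": 0, "dy": 0.003, "dz": 0, "ax": 0, "ay": 0, "az": 0}]}}

```text
time: 18.97
position: [0.5331, 0.0782, 0.0522]
ee_rot: [0.0, 0.729, 0.684, 0.0]
ft_force: [0.8, 0.2, -0.8]
grip_width: -0.005
```

```bash
python3 - <<'E'
from h import *
for _ in range(3): arm.camera("wrist")
plan([.545,.0773,.052],86.4,10)
im,_=arm.camera("wrist"); save("w8",im)
E
```

```text
t 19.12 p [0.5324 0.0782 0.0521] yaw 86.39 F [ 0.5 -0.7 -0.4] grip -0.003
rows 10 d [-1.00e-05  1.26e-03  1.00e-05] az/row -0.001 rv total [-0.01 -0.01 -0.01]
```

View pics/w8.png

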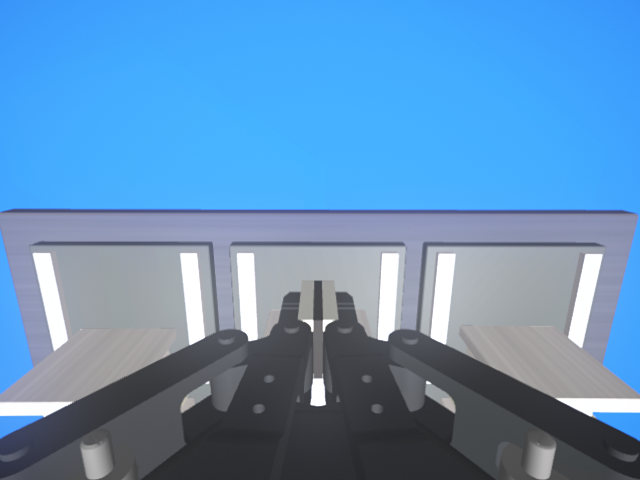

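The fingers stand centred (320,300) behind the middle plate. The linkage arms spread sideways over the neighbours, so I check their height and the clearance to the spacer.

```bash
python3 - <<'E'
from h import *
im,W=cloud("wrist")
for r,c in ((345,225),(345,410),(380,160),(430,80),(430,560),(470,30),(470,610),(450,320),(475,320),(405,20),(405,620),(405,318)): print((r,c),np.round(W[r,c],4),im[r,c])
E
```

```text
(345, 225) [0.5161 0.0537 0.1078] [80 84 92]
(345, 410) [0.5209 0.1049 0.1051] [79 81 89]
(380, 160) [0.5158 0.0418 0.1218] [59 61 65]
(430, 80) [0.5156 0.0322 0.1363] [58 60 68]
(430, 560) [0.5212 0.1264 0.1366] [46 47 51]
(470, 30) [0.5163 0.0282 0.1442] [75 78 88]
(470, 610) [0.5229 0.1305 0.1439] [66 67 70]
(450, 320) [0.5197 0.0793 0.1401] [50 51 55]
(475, 320) [0.5187 0.0793 0.1462] [45 46 50]
(405, 20) [ 0.5542 -0.0367  0.0786] [254 254 255]
(405, 620) [0.5673 0.1898 0.0797] [254 255 255]
(405, 318) [0.5762 0.0755 0.0618] [255 255 255]
```

Clear: the linkage is above 0.10 m and the plate tops are at 0.078. I push slowly.

>>> {"name": "jog_arm", "arguments": {"increments": [{"jaw": 1, "dx": 0, "dy": 0.0015, "dz": 0, "ax": 0, "ay": 0, "az": 0}, {"jaw": 1, "dx": 0, "dy": 0.0015, "dz": 0, "ax": 0, "ay": 0, "az": 0}, {"jaw": 1, "dx": 0, "dy": 0.0015, "dz": 0, "ax": 0, "ay": 0, "az": 0}, {"jaw": 1, "dx": 0, "dy": 0.0015, "dz": 0, "ax": 0, "ay": 0, "az": 0}, {"jaw": 1, "dx": 0, "dy": 0.001, "dz": 0, "ax": 0, "ay": 0, "az": 0}, {"jaw": 1, "dx": 0, "dy": 0.001, "dz": 0, "ax": 0, "ay": 0, "az": 0}, {"jaw": 1, "dx": 0, "dy": 0.001, "dz": 0, "ax": 0, "ay": 0, "az": 0}, {"jaw": 1, "dx": 0, "dy": 0, "dz": 0, "ax": 0, "ay": 0, "az": 0}, {"jaw": 1, "dx": 0, "dy": 0, "dz": 0, "ax": 0, "ay": 0, "az": 0}, {"jaw": 1, "dx": 0, "dy": 0, "dz": 0, "ax": 0, "ay": 0, "az": 0}]}}

```text
time: 20.05
position: [0.5407, 0.0777, 0.0521]
ee_rot: [-0.0, 0.729, 0.685, -0.0]
ft_force: [-1.9, -0.4, 0.6]
grip_width: 0.0
```

>>> {"name": "jog_arm", "arguments": {"increments": [{"jaw": 1, "dx": 0, "dy": 0.0008, "dz": 0, "ax": 0, "ay": 0, "az": 0}, {"jaw": 1, "dx": 0, "dy": 0.0008, "dz": 0, "ax": 0, "ay": 0, "az": 0}, {"jaw": 1, "dx": 0, "dy": 0.0004, "dz": 0, "ax": 0, "ay": 0, "az": 0}, {"jaw": 1, "dx": 0, "dy": 0, "dz": 0, "ax": 0, "ay": 0, "az": 0}, {"jaw": 1, "dx": 0, "dy": 0, "dz": 0, "ax": 0, "ay": 0, "az": 0}, {"jaw": 1, "dx": 0, "dy": 0, "dz": 0, "ax": 0, "ay": 0, "az": 0}, {"jaw": 1, "dx": 0, "dy": 0, "dz": 0, "ax": 0, "ay": 0, "az": 0}, {"jaw": 1, "dx": 0, "dy": 0, "dz": 0, "ax": 0, "ay": 0, "az": 0}, {"jaw": 1, "dx": 0, "dy": 0, "dz": 0, "ax": 0, "ay": 0, "az": 0}, {"jaw": 1, "dx": 0, "dy": 0, "dz": 0, "ax": 0, "ay": 0, "az": 0}]}}

```text
time: 20.88
position: [0.5431, 0.0775, 0.0521]
ee_rot: [-0.0, 0.729, 0.685, -0.0]
ft_force: [-3.4, 0.6, 0.2]
grip_width: -0.002
```

>>> {"name": "jog_arm", "arguments": {"increments": [{"jaw": 1, "dx": 0, "dy": 0.0007, "dz": 0, "ax": 0, "ay": 0, "az": 0}, {"jaw": 1, "dx": 0, "dy": 0.0007, "dz": 0, "ax": 0, "ay": 0, "az": 0}, {"jaw": 1, "dx": 0, "dy": 0.0006, "dz": 0, "ax": 0, "ay": 0, "az": 0}, {"jaw": 1, "dx": 0, "dy": 0, "dz": 0, "ax": 0, "ay": 0, "az": 0}, {"jaw": 1, "dx": 0, "dy": 0, "dz": 0, "ax": 0, "ay": 0, "az": 0}, {"jaw": 1, "dx": 0, "dy": 0, "dz": 0, "ax": 0, "ay": 0, "az": 0}, {"jaw": 1, "dx": 0, "dy": 0, "dz": 0, "ax": 0, "ay": 0, "az": 0}, {"jaw": 1, "dx": 0, "dy": 0, "dz": 0, "ax": 0, "ay": 0, "az": 0}, {"jaw": 1, "dx": 0, "dy": 0, "dz": 0, "ax": 0, "ay": 0, "az": 0}, {"jaw": 1, "dx": 0, "dy": 0, "dz": 0, "ax": 0, "ay": 0, "az": 0}]}}

```text
time: 21.72
position: [0.5453, 0.0774, 0.0521]
ee_rot: [-0.0, 0.729, 0.685, -0.0]
ft_force: [-3.6, 0.9, -0.2]
grip_width: -0.004
```

>>> {"name": "jog_arm", "arguments": {"increments": [{"jaw": 1, "dx": 0, "dy": 0.0005, "dz": 0, "ax": 0, "ay": 0, "az": 0}, {"jaw": 1, "dx": 0, "dy": 0.0005, "dz": 0, "ax": 0, "ay": 0, "az": 0}, {"jaw": 1, "dx": 0, "dy": 0, "dz": 0, "ax": 0, "ay": 0, "az": 0}, {"jaw": 1, "dx": 0, "dy": 0, "dz": 0, "ax": 0, "ay": 0, "az": 0}, {"jaw": 1, "dx": 0, "dy": 0, "dz": 0, "ax": 0, "ay": 0, "az": 0}, {"jaw": 1, "dx": 0, "dy": 0, "dz": 0, "ax": 0, "ay": 0, "az": 0}, {"jaw": 1, "dx": 0, "dy": 0, "dz": 0, "ax": 0, "ay": 0, "az": 0}, {"jaw": 1, "dx": 0, "dy": 0, "dz": 0, "ax": 0, "ay": 0, "az": 0}, {"jaw": 1, "dx": 0, "dy": 0, "dz": 0, "ax": 0, "ay": 0, "az": 0}, {"jaw": 1, "dx": 0, "dy": 0, "dz": 0, "ax": 0, "ay": 0, "az": 0}]}}

```text
time: 22.55
position: [0.5462, 0.0774, 0.0521]
ee_rot: [-0.0, 0.729, 0.685, -0.0]
ft_force: [-3.0, 0.3, -0.2]
grip_width: 0.001
```

>>> {"name": "jog_arm", "arguments": {"increments": [{"jaw": 1, "dx": 0, "dy": 0.0005, "dz": 0, "ax": 0, "ay": 0, "az": 0}, {"jaw": 1, "dx": 0, "dy": 0.0005, "dz": 0, "ax": 0, "ay": 0, "az": 0}, {"jaw": 1, "dx": 0, "dy": 0, "dz": 0, "ax": 0, "ay": 0, "az": 0}, {"jaw": 1, "dx": 0, "dy": 0, "dz": 0, "ax": 0, "ay": 0, "az": 0}, {"jaw": 1, "dx": 0, "dy": 0, "dz": 0, "ax": 0, "ay": 0, "az": 0}, {"jaw": 1, "dx": 0, "dy": 0, "dz": 0, "ax": 0, "ay": 0, "az": 0}, {"jaw": 1, "dx": 0, "dy": 0, "dz": 0, "ax": 0, "ay": 0, "az": 0}, {"jaw": 1, "dx": 0, "dy": 0, "dz": 0, "ax": 0, "ay": 0, "az": 0}, {"jaw": 1, "dx": 0, "dy": 0, "dz": 0, "ax": 0, "ay": 0, "az": 0}, {"jaw": 1, "dx": 0, "dy": 0, "dz": 0, "ax": 0, "ay": 0, "az": 0}]}}

```text
time: 23.38
position: [0.5466, 0.0773, 0.0522]
ee_rot: [-0.0, 0.729, 0.685, -0.001]
ft_force: [-5.8, 0.2, 0.7]
grip_width: 0.002
```

```bash
python3 - <<'E'
from h import *
im,W=cloud("top"); save("t2",im[190:300,230:380])
plan([.5472,.0773,.052],86.4,10)
im,W=cloud("scene"); a=cv2.resize(im[200:300,240:390],(600,400),interpolation=3); save("s2",a)
rects(W,.07,.14,(.59,.075),.04,20)
E
```

```text
t 23.43 p [0.5466 0.0773 0.0521] yaw 86.41 F [-5.6 -0.5  0.2] grip 0.000
rows 10 d [0.e+00 6.e-05 1.e-05] az/row 0.001 rv total [-0.07  0.02  0.01]
[293, 202, 39, 47, 945] [0.5876 0.075 ] [0.0737 0.0797] 0.0 z 0.1007
```

View pics/s2.png

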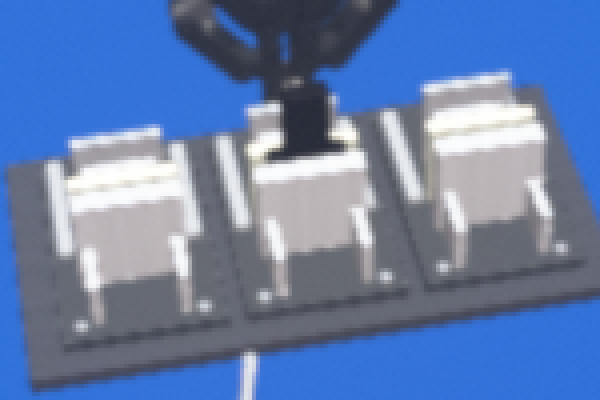

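The spacer stands upright between tile and fence ((310,120) in the crop) and travel has stopped, with force rising at about 4 N/mm. I press harder.

>>> {"name": "jog_arm", "arguments": {"increments": [{"jaw": 1, "dx": 0, "dy": 0.0005, "dz": 0, "ax": 0, "ay": 0, "az": 0}, {"jaw": 1, "dx": 0, "dy": 0.0005, "dz": 0, "ax": 0, "ay": 0, "az": 0}, {"jaw": 1, "dx": 0, "dy": 0.0005, "dz": 0, "ax": 0, "ay": 0, "az": 0}, {"jaw": 1, "dx": 0, "dy": 0.0005, "dz": 0, "ax": 0, "ay": 0, "az": 0}, {"jaw": 1, "dx": 0, "dy": 0, "dz": 0, "ax": 0, "ay": 0, "az": 0}, {"jaw": 1, "dx": 0, "dy": 0, "dz": 0, "ax": 0, "ay": 0, "az": 0}, {"jaw": 1, "dx": 0, "dy": 0, "dz": 0, "ax": 0, "ay": 0, "az": 0}, {"jaw": 1, "dx": 0, "dy": 0, "dz": 0, "ax": 0, "ay": 0, "az": 0}, {"jaw": 1, "dx": 0, "dy": 0, "dz": 0, "ax": 0, "ay": 0, "az": 0}, {"jaw": 1, "dx": 0, "dy": 0, "dz": 0, "ax": 0, "ay": 0, "az": 0}]}}

```text
time: 24.32
position: [0.5466, 0.0773, 0.0521]
ee_rot: [-0.001, 0.729, 0.685, -0.002]
ft_force: [-9.3, 1.1, 4.7]
grip_width: -0.001
```

>>> {"name": "jog_arm", "arguments": {"increments": [{"jaw": 1, "dx": 0, "dy": 0.0007, "dz": 0, "ax": 0, "ay": 0, "az": 0}, {"jaw": 1, "dx": 0, "dy": 0.0007, "dz": 0, "ax": 0, "ay": 0, "az": 0}, {"jaw": 1, "dx": 0, "dy": 0.0006, "dz": 0, "ax": 0, "ay": 0, "az": 0}, {"jaw": 1, "dx": 0, "dy": 0, "dz": 0, "ax": 0, "ay": 0, "az": 0}, {"jaw": 1, "dx": 0, "dy": 0, "dz": 0, "ax": 0, "ay": 0, "az": 0}, {"jaw": 1, "dx": 0, "dy": 0, "dz": 0, "ax": 0, "ay": 0, "az": 0}, {"jaw": 1, "dx": 0, "dy": 0, "dz": 0, "ax": 0, "ay": 0, "az": 0}, {"jaw": 1, "dx": 0, "dy": 0, "dz": 0, "ax": 0, "ay": 0, "az": 0}, {"jaw": 1, "dx": 0, "dy": 0, "dz": 0, "ax": 0, "ay": 0, "az": 0}, {"jaw": 1, "dx": 0, "dy": 0, "dz": 0, "ax": 0, "ay": 0, "az": 0}]}}

```text
time: 25.15
position: [0.5465, 0.0772, 0.0521]
ee_rot: [-0.002, 0.728, 0.685, -0.004]
ft_force: [-13.7, 1.6, 7.0]
grip_width: 0.0
```

>>> {"name": "jog_arm", "arguments": {"increments": [{"jaw": 1, "dx": 0, "dy": 0.0007, "dz": 0, "ax": 0, "ay": 0, "az": 0}, {"jaw": 1, "dx": 0, "dy": 0.0007, "dz": 0, "ax": 0, "ay": 0, "az": 0}, {"jaw": 1, "dx": 0, "dy": 0.0006, "dz": 0, "ax": 0, "ay": 0, "az": 0}, {"jaw": 1, "dx": 0, "dy": 0, "dz": 0, "ax": 0, "ay": 0, "az": 0}, {"jaw": 1, "dx": 0, "dy": 0, "dz": 0, "ax": 0, "ay": 0, "az": 0}, {"jaw": 1, "dx": 0, "dy": 0, "dz": 0, "ax": 0, "ay": 0, "az": 0}, {"jaw": 1, "dx": 0, "dy": 0, "dz": 0, "ax": 0, "ay": 0, "az": 0}, {"jaw": 1, "dx": 0, "dy": 0, "dz": 0, "ax": 0, "ay": 0, "az": 0}, {"jaw": 1, "dx": 0, "dy": 0, "dz": 0, "ax": 0, "ay": 0, "az": 0}, {"jaw": 1, "dx": 0, "dy": 0, "dz": 0, "ax": 0, "ay": 0, "az": 0}]}}

```text
time: 25.98
position: [0.5465, 0.0772, 0.0521]
ee_rot: [-0.003, 0.728, 0.685, -0.005]
ft_force: [-17.8, 1.8, 12.6]
grip_width: 0.001
```

```bash
python3 - <<'E'
from h import *
im,W=cloud("scene"); a=cv2.resize(im[200:300,240:390],(600,400),interpolation=3); b=arm.camera("top")[0][190:300,230:380]
save("fin",np.vstack([a[:360],cv2.resize(b,(600,240),interpolation=3)]) if 0 else cv2.hconcat([cv2.resize(a,(450,300)),cv2.resize(b,(350,300))]))
m=(W[...,2]>.115)&(W[...,2]<.13)&(abs(W[...,0]-.6)<.015)&(abs(W[...,1]-.074)<.02); print(m.sum(),np.median(W[m],0))
print([(round(r["p"],2),np.round(r["position"],4).tolist()) for r in arm.spot_point("scene","spacer_center")],[(round(r["p"],2),np.round(r["position"],4).tolist()) for r in arm.spot_point("scene","screwdriver")])
for _ in range(3): arm.camera("top")
s=arm.observe(); print(s["time"],np.round(s["ft_force"],1),np.round(s["position"],4))
E
```

```text
84 [0.60614809 0.07353514 0.12243341]
[(0.89, [0.6019, -0.3616, 0.0676]), (0.86, [0.5098, -0.365, 0.0509]), (0.61, [0.603, 0.0743, 0.0679])] [(0.94, [0.7702, -0.0085, 0.0016])]
26.3333 [-17.1   1.9  12.2] [0.5465 0.0772 0.0521]
```

View pics/fin.png

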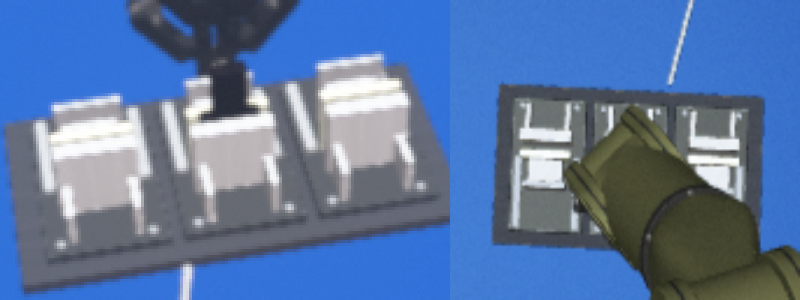

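The spacer is upright in the middle bay ((230,90) on the left), the neighbouring tiles are unchanged and the force holds steady. I hand it in.

```bash
python3 -c "
from workcell import arm
print(arm.close_job()); print(arm.observe()['ft_force'])"
```

```text
the job is handed in; nothing more can be done
None
the job is handed in; nothing more can be done
```

I put the spacer in the middle bay, the only one wide enough (gap 18.1 mm; the others measured about 9 and 7 mm). I let go of it there, then pushed that bay's tile from behind until it stopped. I handed the job in at about 26 s with the tile still pressed.

**Placing:** the foot touched the bay's floor at the expected height. After release, the spacer's top was at z = 0.125 m, as it should be, and it stood about 0.6 mm off the middle of the tile's width.

**Pressing:** the tile stopped after about 6 to 7 mm, which fits a flush spacer (18.1 − 12 = 6.1 mm). The push held steady at about 17 N. The upward force on the tool also rose to 12 N, most likely friction against the plate. In the last picture the spacer is upright.

**Other items:** the other two tiles looked unmoved, and the screwdriver was within 3 mm of its first reading. I did not re-measure the mug or case, but the arm did not go near them during the job.

**Checks that disagreed or were limited:** the network put the spacer's centre at z = 0.068 m instead of 0.0725 m. The last depth reading of its top was 0.122 m instead of 0.125 m. Both are about within the stated accuracy. The arm hid the pressed tile from the top camera, so flushness rests on the tile's travel, the force and the scene picture. Three early moves were refused because of missing keys, and nothing moved.

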